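Shroud the live stud and clip a sprung test hook to the test post

ROBOT

A 6-joint arm with a two-finger parallel gripper is mounted at the origin on a cart in front of the work surface, level with it; the furniture and walls round the work are solid. World frame = base frame: x ahead of the robot, y to its left, z up, the work surface at z = 0. Lengths are in m, angles in degrees, forces in N, time in s.
With the tool pointing down it reaches from about 0.375 to 0.9 m from the base axis. Payload 3.1 kg.
Tool frame: the origin (TCP) lies between the finger pads; the fingertips stand bot.tip_extent ahead of it and the grasp point (between the pads) lies 2 mm behind it (bot.tip_extent is the distance from the TCP to the fingertips, in m); z points along the fingers, y is the direction in which the jaws open and shut (so a half turn about z gives the same grasp; the last joint's range is limited). The gripper opens to 87 mm and grips with 3 to 60 N. Pads are 19 mm wide; open, the fingers measure 117 mm over their backs; the gripper's body (75 mm by 190 mm) begins 51 mm behind the grasp point.
Start: joints at [65.518, 30.224, 82.088, -0, 67.689, -10.227], TCP at [0.154, 0.606, 0.24] pointing down, gripper open.
Joint ranges: [-176.69, 176.69], [-43.24, 126.21], [12.49, 139.97], [-82, 262], [0, 151.66], [-163.58, 163.58]. Speed limits (degrees/s): [159.86, 159.86, 180, 180, 180, 180].

INTERFACE

Orientations are given as a 3x3 rotation matrix whose columns are the frame's x, y, z axes.
In Python, from rig import bot, imaging, recognise, masks_of, mark_of gives the robot as it stands.
- The arm moves only by the tool send_rows, never from a script. Its argument "plan" is a list that holds one entry, the list of rows, each a list of 5 numbers: the shift along the world's x, y, z normalised to -1 to 1, where 1 is 0.03 m, then the turn about the world's z normalised to -1 to 1, where 1 is 0.1 rad, then the closure, from -1 (fully open) to 1 (shut). A call has 1 to 20 rows; each row shifts and turns the commanded pose from where the row before left it; what a row does not reach is not made up. A row lasts 1/10 s, in which the tool goes at most 50 mm and 8.59 degrees, less where a joint would pass 70% of its speed; a pose out of reach is approached as far as the arm can. A call with a number of a shift or a turn outside -1 to 1 is refused whole. A call with a gripper value outside its range is refused whole. The fingers move at their own pace and stop on an object; the grip force is fixed at half the most. Time passes only in rows, so rows that do not move let the fingers close. It gives the time, the measured TCP pose, the force and the opening at its end, in the units of the state.
- bot.read_state(): the state, without advancing time (a new reading comes with each control period).
- imaging.capture(name): name is "side" or "top"; returns a dict with "img" (420x560x3 uint8, blue, green, red), "mtx" (3x3 intrinsics, pixels), "distortion" ([k1, k2, p1, p2, k3] as OpenCV has them; the pictures are not rectified), "pose" (4x4, takes a point from camera to world coordinates). Camera axes: x right, y down, z forward; pixel columns grow to the right and rows downward; lengths in m; the calibration is good to about 2 mm. A picture is of the moment at which its call begins. There is no depth.
- bot.hand_in(): hands the job in, once; it reports no verdict.
Trained networks look in the newest picture that a camera, given by its name, has taken for a name from the list of things; names that differ only in an ending like _2 or _b are one class to them, and where a whole thing is asked for, a point or a joint stands for the part that bears it (a point fixed in the world has none). Each returns a list of dicts, best first, with "conf" (0 to 1); they miss things now and then, are a little off and sometimes report something else, mostly with a low value. They report only what shows in the picture. A call takes as long as a camera call. They do not tell look-alikes from the thing itself.
- recognise(camera, target): "at" ([x, y, z] in m, in world coordinates, good to about 4 mm: the middle of the surface that is visible of it).
- masks_of(camera, target): "region" (420x560 bool, what is visible of it).
- mark_of(camera, target): "at" ([x, y, z] in m, in world coordinates, good to about 4 mm: a listed point, or the origin of a listed thing).
The state is a dict: "time_s": time; "joint_positions": joint angles; "qvel": joint speeds; "tau": joint torques, N m; "position": TCP position; "tcp_rot": TCP orientation; "force": force on the tool from outside, world axes, zero at the start; "moment": the same for the moment, N m; "opening": opening from 0.0 (shut) to 1.0 (fully open).
Only numpy, scipy, OpenCV 4.12 (cv2) and the standard library are available. Lean on these libraries where they do the work, as an engineer would, in place of code of your own. Each camera call takes 0.05 s, during which the arm holds its last target.

TASK

The test post on the sloping terminal box is to be measured. First push the rigid insulating sleeve fully home over the stout plain live stud, so that nothing can short against it; then press the test hook's spring plunger so that its hook comes out, catch the neck of the headed test post in the hook, and let the plunger go, so that the test hook is left clamped on the post and lying along the panel. Never touch the live stud with the test hook, and leave the other things on the bench where they are.

Things in the scene. Friction and masses are not known exactly. Their poses are not given: they have to be found in the camera images.
- terminal_box: Grey metal box, fixed, 185 deep, 230 wide, 114 high; origin on the bench under its centre, x to its back, y left, z up. Its aluminium panel rises away from a low front edge (85 before the origin, 30 up) at 30 degrees, 172 long. Two steel terminals stand square to the panel, 70 apart side by side, 135 up the slope; which is left and which right changes. Sizes in mm.
- test_post: Headed steel test post, fixed: round foot 18 across and 3 high, neck 7 across from 3 to 20 above the panel, mushroom head 18 across from 20 to 27. Origin on its axis at the panel's surface; z out of the panel (30 degrees from vertical), x up the slope, y left along the panel. Sizes in mm.
- post_neck (a point): Point on the test post's axis half way up its neck, 11.5 above the panel; axes as the test post's. Sizes in mm.
- live_stud: Stout steel live stud, fixed: hexagonal nut 25 across corners and 6 high; above it a threaded rod 14 across, its tip (36 above the panel) tapered to 7 across over the last 4. Origin on its axis at the panel's surface, axes as the test post's. Sizes in mm.
- sleeve: Loose grey rigid plastic sleeve, 30 g, round, 24 outside, 40 long, one end closed, bore 16.5 across and 34 deep. Starts standing on the bench, mouth down. Origin at the centre of its mouth, z along its axis to the closed end. Fully home, its mouth rests on the stud's hexagonal nut, 6 above the panel. Sizes in mm.
- test_hook: Loose dark sprung test hook (grabber probe), 70 g, lying on its flat underside, tabs up. Origin on the underside; x along it to the nose, y to its left, z up. Barrel 18 wide, 14 high, x -12 to 46; nose 9 wide, z 2 to 12, x 46 to 78, flat end. Squeezing its finger tab and thumb tab together between two fingers, above the barrel, presses the plunger and pushes the hook out past the nose.
- finger_tab (a point): On the test hook's barrel: centre of the front face (towards the nose) of the finger tab, a flat plate 22 wide, z 14 to 42 of the test hook; the face is at x = 28. Axes as the test hook's. Sizes in mm.
- thumb_tab (a point): On the plunger: centre of the rear face of the thumb tab, a flat plate 20 wide, z 2 to 42 of the test hook; the face is at x = -30 plus plunger travel. So the outer faces of the two tabs are 58 apart at rest, 44 fully pressed. Axes as the test hook's. Sizes in mm.
- hook_bar (a point): On the hook: middle of the cross bar's inner face (towards the nose), at x = 78 plus plunger travel, z = 7; axes as the test hook's. Steel hook, z 4.5 to 9.5: shank along the nose's left side (y 5 to 8), bar y 8 to -9.5, lip at y -6.5 to -9.5 turned back 3. Its mouth is open to the right (-y): a neck enters sideways; the post's head is wider than the gap. Sizes in mm.
- plunger (a joint): Travel of plunger and hook in m, along the test hook's x: 0 at rest, bar against nose; 0.014 fully pressed; it is the gap between nose and bar. Spring 2.8 N at rest, 7.7 N fully pressed. Stays at about 0.007 with the post's neck clamped in it.
- vial_green: bystander: small white bottle with green screw cap, 38 across, 66 high, origin under its centre
- tally_counter: bystander: white hand tally counter, 52 x 45 x 34, origin under its centre
Things that resemble listed ones, but are neither listed nor needed, are in the scene too. What is shaped like the sleeve but blue or purple is not meant.

How it is judged:
By the outcome, as a careful person would: the job done as asked, in the order asked, and still so for the second after the job is handed in, with the robot touching nothing.
It also fails if it takes over 58 s, if anything falls off the work surface, if the arm or the gripper's body presses on something with over 40 N, if the wrist force passes 120 N, or if a joint passes its speed limit or range.

## Working session

There is one attempt and no reset: what is moved stays moved. The work goes in short steps, Python scripts to look and compute and a tool call to move; the robot and the scene stay as the last step left them, time stands still between calls to the robot, and variables do not carry over. Pictures are saved under pics/ and viewed, and the job is handed in when it is done.

Besides the shell and the picture viewer there is one more tool, called after "Emit:" as name([rows], argument=value, ...), one row to a line, values as JSON. send_rows: Moves the arm, as the interface text tells. Its arguments: {"type":"object","properties":{"plan":{"type":"array"}},"required":["plan"]}

```bash
ls; mkdir -p pics
cat > h.py <<'E'
import sys; sys.path.insert(0,'.')
import numpy as np, cv2
from rig import bot, imaging, recognise, masks_of, mark_of
def proj(c,P):
    T=np.linalg.inv(c['pose']); P=np.atleast_2d(np.array(P,float))
    r,_=cv2.Rodrigues(T[:3,:3]); uv,_=cv2.projectPoints(P,r,T[:3,3],np.array(c['mtx']),np.array(c['distortion'],float)); return uv[:,0]
def ray(c,uv):
    u=cv2.undistortPoints(np.array([[uv]],float),np.array(c['mtx']),np.array(c['distortion'],float))[0,0]
    R=c['pose'][:3,:3]; return c['pose'][:3,3],R@np.array([u[0],u[1],1])
def atz(c,uv,z):
    o,d=ray(c,uv); return o+d*(z-o[2])/d[2]
def crop(img,u0,v0,u1,v1,name):
    k=img[v0:v1,u0:u1]; s=min(800/k.shape[1],600/k.shape[0]); cv2.imwrite(name,cv2.resize(k,None,fx=s,fy=s,interpolation=cv2.INTER_CUBIC))
E
python3 - <<'E'
from h import *
np.set_printoptions(precision=4,suppress=True)
s=bot.read_state(); print(s['time_s'],s['position'],s['tcp_rot'],bot.tip_extent,s['opening'],s['force'])
for n in('side','top'):
    c=imaging.capture(n); c['pose']=np.array(c['pose']); cv2.imwrite(f'pics/{n}0.png',c['img']); print(n,c['pose'],c['mtx'])
    for t in['terminal_box','test_post','post_neck','live_stud','sleeve','test_hook','finger_tab','thumb_tab','hook_bar','vial_green','tally_counter']:
        print(t,[(np.round(d['at'],4),round(d['conf'],2),np.round(proj(c,d['at'])[0])) for d in mark_of(n,t)])
E
```

```text
pics
0.0 [0.1536 0.6051 0.2386] [[-0.9692  0.2462 -0.0009]
 [ 0.2463  0.9692 -0.002 ]
 [ 0.0004 -0.0021 -1.    ]] 0.017 1.007223245810015 [ 0.863   0.1965 -0.6912]
side [[-0.9481 -0.1663  0.271   0.229 ]
 [-0.3179  0.5078 -0.8006  0.9024]
 [-0.0045 -0.8452 -0.5344  0.7055]
 [ 0.      0.      0.      1.    ]] [[418.212    0.     279.6935]
 [  0.     418.212  218.1653]
 [  0.       0.       1.    ]]
terminal_box [(array([0.5467, 0.0145, 0.0019]), 0.74, array([274., 251.])), (array([ 0.6476,  0.2503, -0.0041]), 0.67, array([203., 300.]))]
test_post [(array([0.5664, 0.0602, 0.099 ]), 0.47, array([261., 229.]))]
post_neck [(array([0.5641, 0.0568, 0.1111]), 0.41, array([262., 225.]))]
live_stud [(array([ 0.5842, -0.0089,  0.0964]), 0.59, array([264., 216.])), (array([ 0.4642, -0.3434,  0.0291]), 0.55, array([331., 189.]))]
sleeve [(array([ 0.5098,  0.4048, -0.0018]), 0.8, array([228., 364.])), (array([ 0.4302,  0.3885, -0.0019]), 0.56, array([268., 368.])), (array([ 0.4748,  0.3414, -0.0004]), 0.54, array([256., 345.]))]
test_hook [(array([ 0.438 , -0.3307, -0.0023]), 0.76, array([338., 20
[... 1080 characters left out ...]
 0.0957]), 0.39, array([275., 190.]))]
sleeve [(array([ 0.5122,  0.4028, -0.0012]), 0.64, array([154., 217.])), (array([ 0.4274,  0.3792, -0.0006]), 0.52, array([161., 241.])), (array([ 0.5862, -0.0074,  0.099 ]), 0.52, array([274., 189.])), (array([ 0.4749,  0.3441, -0.0009]), 0.39, array([171., 227.]))]
test_hook [(array([ 0.4361, -0.331 , -0.0001]), 0.75, array([370., 236.]))]
finger_tab [(array([ 0.4664, -0.3432,  0.0252]), 0.5, array([375., 226.]))]
thumb_tab [(array([ 0.4104, -0.3193,  0.0258]), 0.55, array([368., 243.]))]
hook_bar []
vial_green [(array([0.6489, 0.2493, 0.0011]), 0.53, array([199., 176.]))]
tally_counter [(array([ 0.6436, -0.2647,  0.0002]), 0.46, array([349., 175.]))]
```

View pics/side0.png

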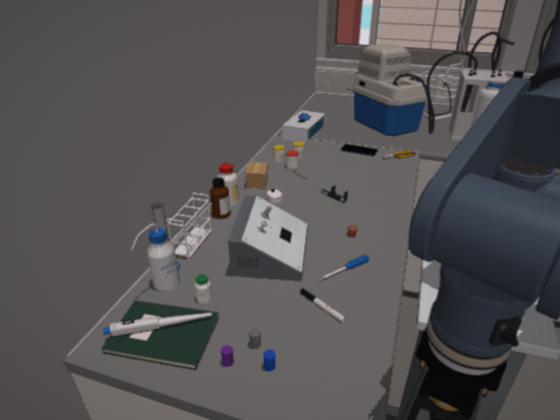

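View pics/top0.png

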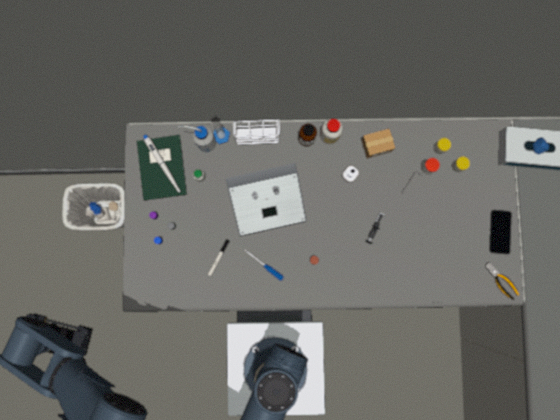

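Run:
```python
from h import *
a=cv2.imread('pics/side0.png'); b=cv2.imread('pics/top0.png')
crop(a,190,310,310,400,'pics/c1.png'); crop(a,200,180,380,290,'pics/c2.png'); crop(b,220,160,320,240,'pics/c3.png'); crop(b,340,200,420,260,'pics/c4.png')
crop(a,300,160,380,220,'pics/c5.png')
```

```text
(no output)
```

View pics/c1.png

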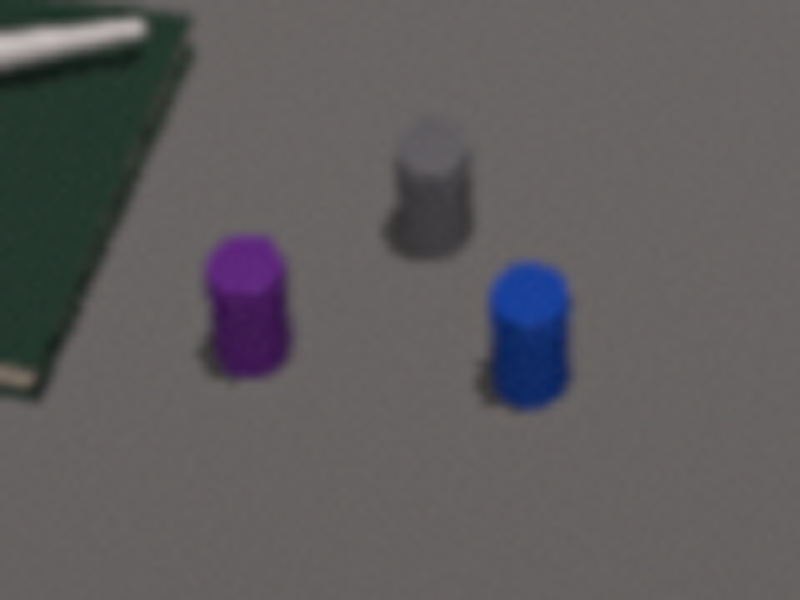

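View pics/c2.png

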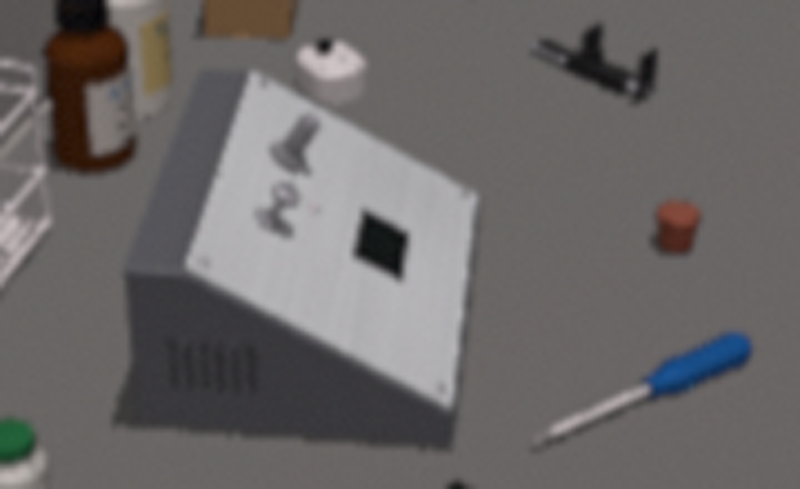

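View pics/c3.png

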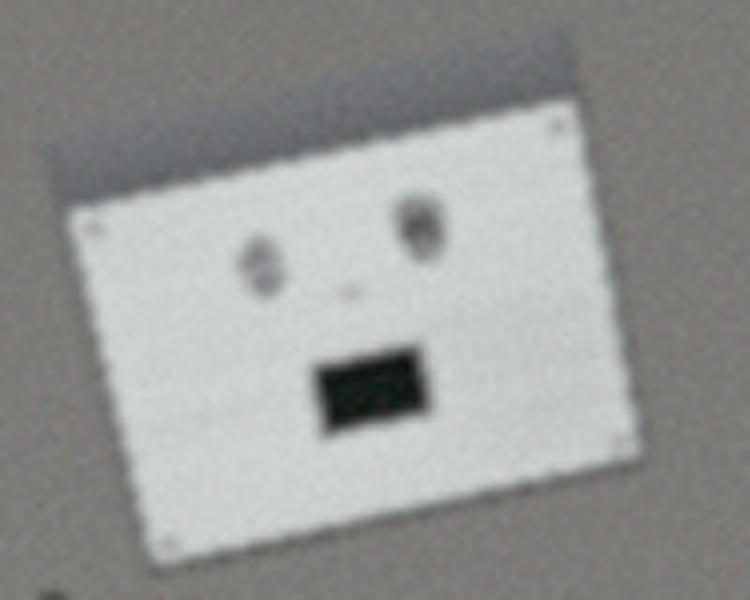

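View pics/c4.png

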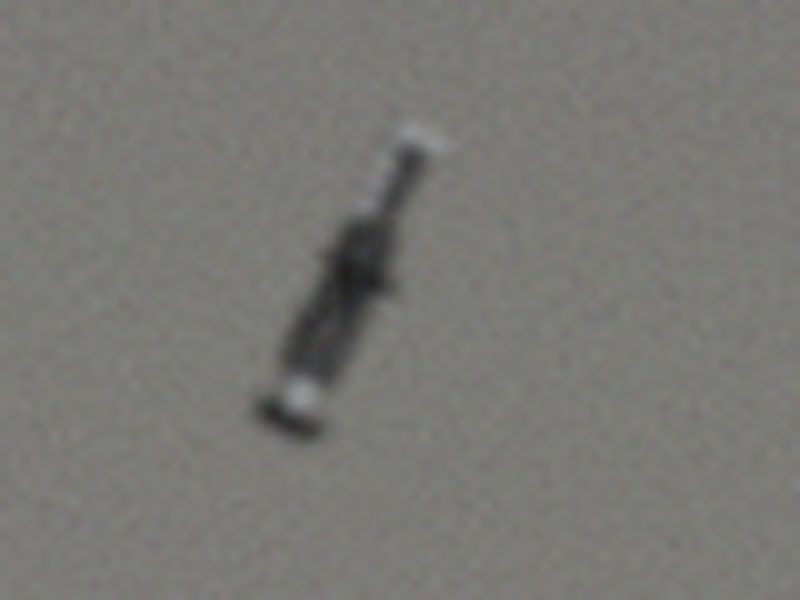

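View pics/c5.png

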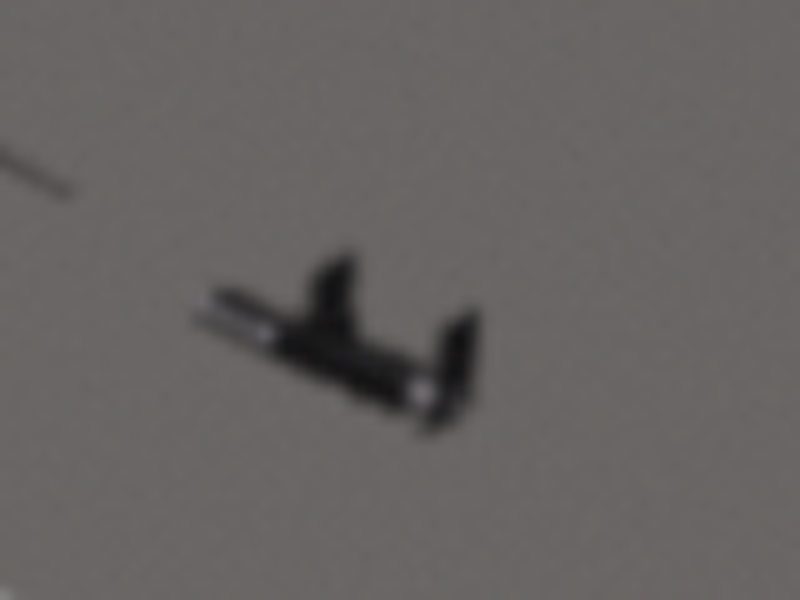

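```bash
cat > fit.py <<'E'
from h import *
from scipy.optimize import least_squares
np.set_printoptions(precision=4,suppress=True)
cs={};quads={}
for n in('side','top'):
    c=imaging.capture(n); c['pose']=np.array(c['pose']); cs[n]=c
    p0=proj(c,[0.543,0.015,0.07])[0].astype(int)
    g=cv2.GaussianBlur(cv2.cvtColor(c['img'],cv2.COLOR_BGR2GRAY),(3,3),0)
    x0,y0=p0-70; roi=g[y0:y0+140,x0:x0+140]
    t,m=cv2.threshold(roi,0,255,cv2.THRESH_OTSU); m=cv2.morphologyEx(m,cv2.MORPH_CLOSE,np.ones((9,9)))
    k,_=cv2.findContours(m,0,2); k=min(k,key=lambda q:-cv2.pointPolygonTest(q,(70.,70.),True)) 
    h=cv2.convexHull(k); 
    for e in np.arange(.02,.12,.005):
        a=cv2.approxPolyDP(h,e*cv2.arcLength(h,True),True)
        if len(a)==4: break
    # refine by line fits
    q=a[:,0].astype(float); pts=k[:,0].astype(float); L=[]
    for i in range(4):
        A,B=q[i],q[(i+1)%4]; d=(B-A)/np.linalg.norm(B-A); s=(pts-A)@d; r=(pts-A)@[-d[1],d[0]]
        s_ok=(s>6)&(s<np.linalg.norm(B-A)-6)&(abs(r)<3); l=cv2.fitLine(pts[s_ok].astype(np.float32),cv2.DIST_HUBER,0,.01,.01).ravel(); L.append(np.cross([l[2],l[3],1],[l[2]+l[0],l[3]+l[1],1]))
    Q=[]
    for i in range(4):
        p=np.cross(L[i-1],L[i]); Q.append(p[:2]/p[2]+[x0,y0])
    quads[n]=np.array(Q); print(n,t,quads[n])
def corners(b,w,s0,s1):
    x,y,ps=b; R=np.array([[np.cos(ps),-np.sin(ps)],[np.sin(ps),np.cos(ps)]])
    o=[]
    for s in(s0,s1):
        for yy in(w,-w):
            X=np.r_[R@[-.085+s*.866,yy]+[x,y],.03+s*.5]; o.append(X)
    return np.array(o)
def res(v,names):
    r=[]
    for n in names:
        P=proj(cs[n],corners(v[:3],v[3],v[4],v[5])); Q=quads[n]
        for p in P: r+=list(Q[np.argmin(((Q-p)**2).sum(1))]-p)
    # priors on panel dims
    return np.r_[r,(v[3]-.115)/.002,(v[4])/.002,(v[5]-.172)/.002]
for nm in(['side','top'],['side'],['top']):
    s=least_squares(res,[.543,.015,.22,.115,0,.172],args=(nm,)); v=s.x
    R=lambda a,b:np.array([[np.cos(v[2]),-np.sin(v[2])],[np.sin(v[2]),np.cos(v[2])]])@[a,b]+v[:2]
    print(nm,v[:2],np.degrees(v[2]),v[3:],'cost',s.cost,'post',R(.0319,.035),'stud',R(.0319,-.035))
E
python3 fit.py
```

```text
side 131.0 [[269.9929 190.1523]
 [305.5636 226.7569]
 [300.7291 270.8485]
 [239.2105 238.2395]]
top 159.0 [[295.4126 173.029 ]
 [304.8215 219.2706]
 [240.2506 234.3497]
 [229.6067 188.4963]]
['side', 'top'] [0.5449 0.0139] 8.798812202286577 [0.1126 0.0025 0.17  ] cost 95.00397146950965 post [0.5711 0.0534] stud [ 0.5818 -0.0158]
['side'] [0.5414 0.0105] 5.779908306434694 [0.1149 0.0023 0.1694] cost 58.24484796321485 post [0.5696 0.0485] stud [ 0.5767 -0.0211]
['top'] [0.5504 0.0165] 12.239681509183809 [0.1117 0.0007 0.1711] cost 2.8670816715391103 post [0.5742 0.0574] stud [ 0.589 -0.011]
```

```bash
sed -i "s/^def corners/quads['side']=np.array([[256,196.6],[307.3,224],[301,271.5],[242,239.7]])\ndef corners/" fit.py
cat >> fit.py <<'E'
from collections import defaultdict
for rep in range(1):
  for n in cs:
    for t in('test_post','live_stud','sleeve','test_hook'):
        M=masks_of(n,t)
        for m in M:
            ys,xs=np.nonzero(m['region']); print(n,t,round(m['conf'],2),xs.mean(),ys.mean(),xs.min(),xs.max(),ys.min(),ys.max(),len(xs))
n_=np.array([-.5*np.cos(.21),-.5*np.sin(.21),.866])
c=cs['side']
print('pred side post foot,head', proj(c,[np.r_[.572,.0575,.0975]+n_*h for h in(0,.0235)]), 'stud',proj(c,[np.r_[.586,-.0105,.0975]+n_*h for h in(0,.036)]))
c=cs['top']
print('pred top post foot,head', proj(c,[np.r_[.572,.0575,.0975]+n_*h for h in(0,.0235)]), 'stud',proj(c,[np.r_[.586,-.0105,.0975]+n_*h for h in(0,.036)]))
for n in cs: crop(cs[n]['img'],*((235,190,295,235) if n=='side' else (235,175,295,220)),f'pics/t_{n}.png')
E
python3 fit.py
```

```text
side 131.0 [[269.9929 190.1523]
 [305.5636 226.7569]
 [300.7325 270.818 ]
 [239.2551 238.1698]]
top 159.0 [[295.4884 173.1473]
 [304.4487 219.4604]
 [240.9843 234.4374]
 [228.7728 188.6068]]
['side', 'top'] [0.5485 0.0179] 12.139837253208967 [ 0.1113 -0.0004  0.1706] cost 6.673642422389412 post [0.5723 0.0589] stud [ 0.587  -0.0096]
['side'] [0.5454 0.0206] 11.912336076459285 [0.1125 0.0002 0.1716] cost 2.3100686123923873 post [0.5694 0.0615] stud [ 0.5838 -0.007 ]
['top'] [0.55   0.0168] 12.432883084271513 [0.1116 0.0006 0.1712] cost 2.7563759795854135 post [0.5736 0.0579] stud [ 0.5887 -0.0105]
side test_post 0.38 262.05 226.31666666666666 258 266 221 231 60
side live_stud 0.47 265.48148148148147 212.7037037037037 260 270 207 218 81
side sleeve 0.65 226.2928870292887 355.6652719665272 220 232 345 366 239
side sleeve 0.48 254.51982378854626 337.74449339207047 248 261 328 348 227
side sleeve 0.48 268.68674698795184 359.2168674698795 263 274 348 371 249
side test_hook 0.77 335.15294117647056 194.61764705882354 320 347 187 201 170
top live_stud 0.63 276.0967741935484 190.0 274 278 187 193 31
top sleeve 0.53 153.53333333333333 214.93333333333334 150 157 212 218 45
top sleeve 0.48 171.5 226.0 168 175 223 229 48
top sleeve 0.37 158.05172413793105 240.3793103448276 154 162 237 244 58
pred side post foot,head [[259.1081 228.7744]
 [263.3542 222.5037]] stud [[263.1761 214.863 ]
 [269.4511 205.4692]]
pred top post foot,head [[254.0772 193.7334]
 [254.6786 196.4085]] stud [[275.021  189.1174]
 [276.3488 193.1516]]
```

View pics/t_side.png

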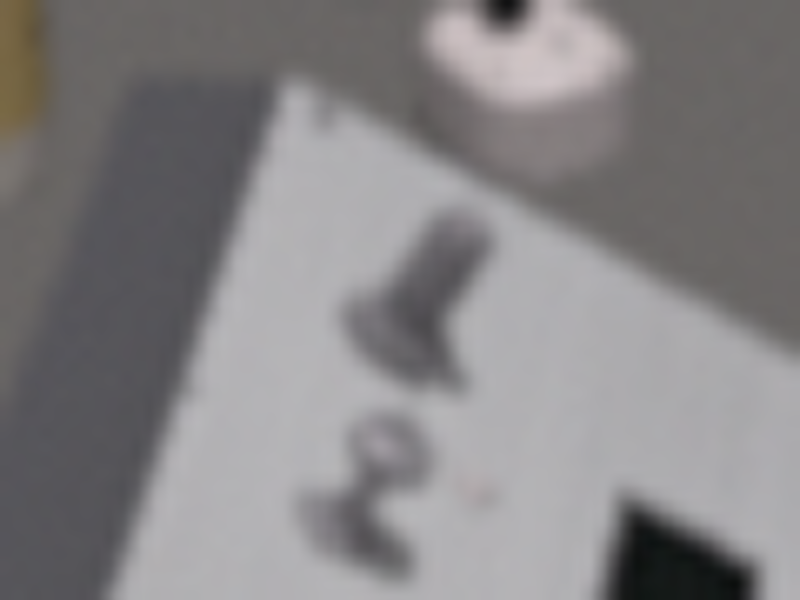

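View pics/t_top.png

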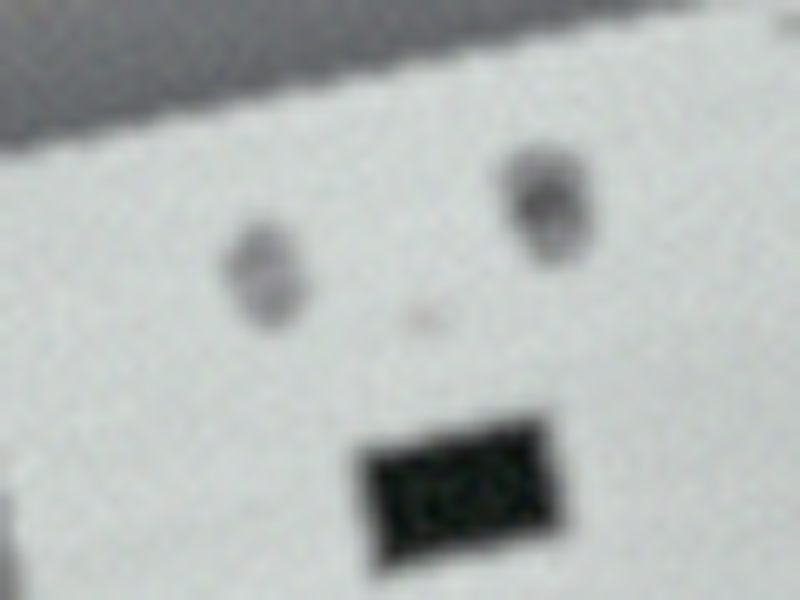

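Emit:
send_rows([
  [[0.893,-0.728,-0.278,-0.927,-0.3],[0.893,-0.728,-0.278,-0.927,-0.3],[0.893,-0.728,-0.278,-0.927,-0.3],[0.893,-0.728,-0.278,-0.927,-0.3],[0.893,-0.728,-0.278,-0.927,-0.3],[0.893,-0.728,-0.278,-0.927,-0.3],[0.893,-0.728,-0.278,-0.927,-0.3],[0.893,-0.728,-0.278,-0.927,-0.3],[0.893,-0.728,-0.278,-0.927,-0.3],[0.893,-0.728,-0.278,-0.927,-0.3],[0.893,-0.728,-0.278,-0.927,-0.3],[0.893,-0.728,-0.278,-0.927,-0.3],[0,0,0,0,-0.3],[0,0,0,0,-0.3]],
])

```text
time_s: 3.2
position: [0.4758, 0.3431, 0.1392]
tcp_rot: [[-0.207, 0.978, -0.001], [0.978, 0.207, 0.0], [0.0, -0.001, -1.0]]
force: [-0.2, -0.1, -0.6]
opening: 0.649
```

Run:
```python
from h import *
from scipy.optimize import least_squares
s=bot.read_state(); print(s['time_s'],np.round(s['position'],4),np.round(s['tcp_rot'],3).tolist(),s['opening'],np.round(s['joint_positions'],1))
cs={}
for n in('side','top'):
    c=imaging.capture(n); c['pose']=np.array(c['pose']); cs[n]=c
    print([(np.round(d['at'],4),round(d['conf'],2)) for d in mark_of(n,'sleeve')])
c=cs['side']
# triangulate body centre from earlier mask centroids
def f(X): return np.r_[proj(cs['side'],X)[0]-[254.52,337.74], proj(cs['top'],X)[0]-[171.5,226]]
r=least_squares(f,[.475,.343,.02],x_scale=.01); print(r.x,r.fun)
crop(c['img'],190,270,330,390,'pics/s1.png')
```

```text
3.2 [0.4758 0.3431 0.1392] [[-0.207, 0.978, -0.001], [0.978, 0.207, 0.0], [0.0, -0.001, -1.0]] 0.6489501692295943 [24.9 34.8 92.8  0.  52.4 12.9]
[(array([ 0.474 ,  0.3444, -0.0025]), 0.78), (array([0.5085, 0.403 , 0.0016]), 0.62), (array([ 4.27e-01,  3.90e-01, -1.00e-04]), 0.5)]
[(array([4.794e-01, 3.456e-01, 4.000e-04]), 0.5)]
[0.47747072 0.3395613  0.01812684] [-0.06167748 -0.00809225  0.0278786   0.09475511]
```

View pics/s1.png

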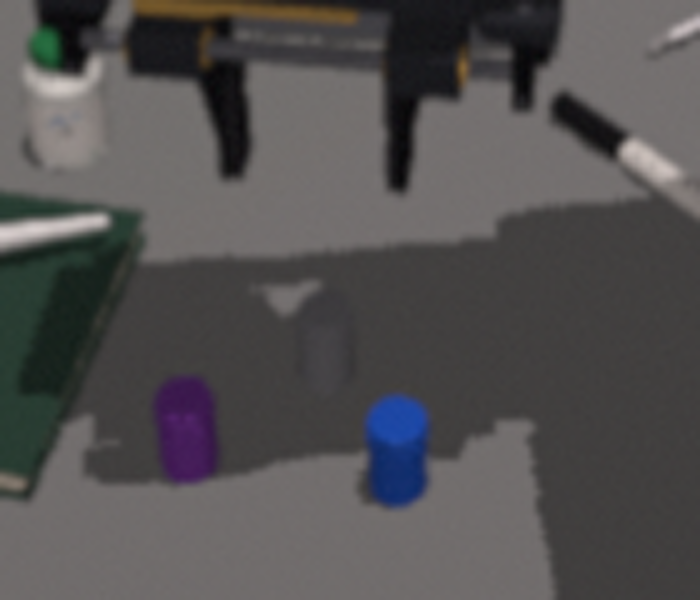

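Emit:
send_rows([
  [[0,0,-0.95,0,-0.3],[0,0,-0.95,0,-0.3],[0,0,-0.95,0,-0.3],[0,0,-0.9,0,-0.3],[0,0,0,0,-0.3],[0,0,0,0,1],[0,0,0,0,1],[0,0,0,0,1],[0,0,0,0,1],[0,0,0,0,1],[0,0,0,0,1]],
])

```text
time_s: 4.5
position: [0.4758, 0.3439, 0.0278]
tcp_rot: [[-0.208, 0.978, 0.001], [0.978, 0.208, 0.001], [0.0, 0.001, -1.0]]
force: [0.3, 0.0, 4.8]
opening: 0.264
```

Emit:
send_rows([
  [[0,0,0.9,0,1],[0,0,0.9,0,1],[0,0,0.9,0,1],[0.186,-0.7,0.2,-0.924,1],[0.186,-0.7,0.2,-0.924,1],[0.186,-0.7,0.2,-0.924,1],[0.186,-0.7,0.2,-0.924,1],[0.186,-0.7,0.2,-0.924,1],[0.186,-0.7,0.2,-0.924,1],[0.186,-0.7,0.2,-0.924,1],[0.186,-0.7,0.2,-0.924,1],[0.186,-0.7,0.2,-0.924,1],[0.186,-0.7,0.2,-0.924,1],[0.186,-0.7,0.2,-0.924,1],[0.186,-0.7,0.2,-0.924,1],[0.186,-0.7,0.2,-0.924,1],[0.186,-0.7,0.2,-0.924,1],[0.186,-0.7,0.2,-0.924,1],[0.186,-0.7,0,-0.924,1],[0.186,-0.7,0,-0.924,1]],
])

```text
time_s: 6.5
position: [0.5702, -0.0143, 0.1982]
tcp_rot: [[0.979, 0.204, 0.0], [0.204, -0.979, -0.0], [0.0, 0.0, -1.0]]
force: [-0.5, 1.0, -0.7]
opening: 0.259
```

Emit:
send_rows([
  [[0,0,0,0,1],[0,0,0,0,1]],
])

```text
time_s: 6.7
position: [0.5697, -0.0134, 0.1977]
tcp_rot: [[0.978, 0.208, -0.001], [0.208, -0.978, 0.001], [-0.001, -0.001, -1.0]]
force: [-0.4, 0.3, -0.9]
opening: 0.262
```

Run:
```python
from h import *
s=bot.read_state(); print(s['time_s'],np.round(s['position'],4),np.round(s['tcp_rot'],3).tolist(),s['opening'],s['force'],np.round(s['joint_positions'],1))
for n in('side','top'):
    c=imaging.capture(n); c['pose']=np.array(c['pose']); print(n,[(np.round(d['at'],4),round(d['conf'],2)) for d in mark_of(n,'sleeve')])
    p=np.array(s['position'])-[0,0,.028]
    print('tcp-proj mouth',proj(c,[p,p+[0,0,.04]]),'stud tip',proj(c,[.586-.018*.978,-.010-.018*.208,.0975+.036*.866]))
    if n=='side': crop(c['img'],210,150,310,240,'pics/s2.png')
    else: crop(c['img'],230,160,310,220,'pics/s2t.png')
```

```text
6.7 [ 0.5697 -0.0134  0.1977] [[0.978, 0.208, -0.001], [0.208, -0.978, 0.001], [-0.001, -0.001, -1.0]] 0.2619798657220064 [-0.35618198  0.27440264 -0.91388979] [-12.6  29.   92.5   0.   58.5  65.4]
side [(array([0.4291, 0.3876, 0.0011]), 0.53), (array([ 5.094e-01,  4.015e-01, -1.000e-04]), 0.5), (array([ 0.566 , -0.0127,  0.169 ]), 0.46)]
tcp-proj mouth [[268.61233484 192.24332138]
 [268.32847331 178.77694854]] stud tip [[269.38760428 205.55979629]]
top [(array([ 5.124e-01,  4.040e-01, -3.000e-04]), 0.48), (array([ 4.274e-01,  3.788e-01, -3.000e-04]), 0.4)]
tcp-proj mouth [[276.1792917  190.90774095]
 [276.28080805 189.0272921 ]] stud tip [[276.18881814 193.15394646]]
```

View pics/s2.png

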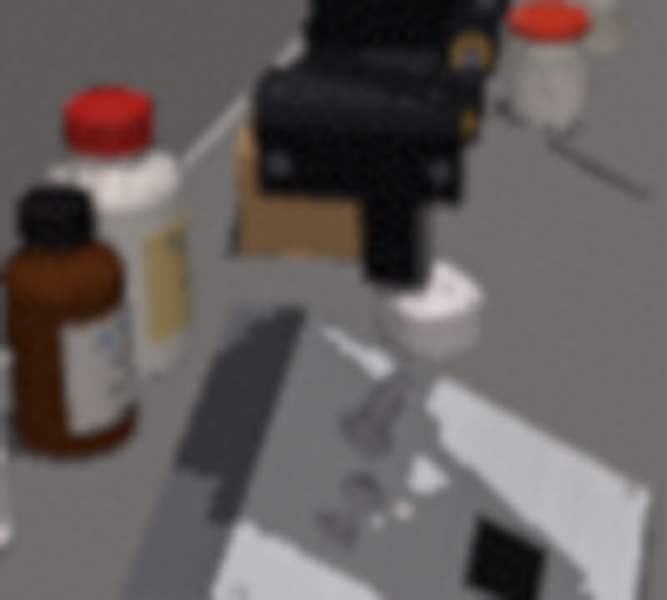

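View pics/s2t.png

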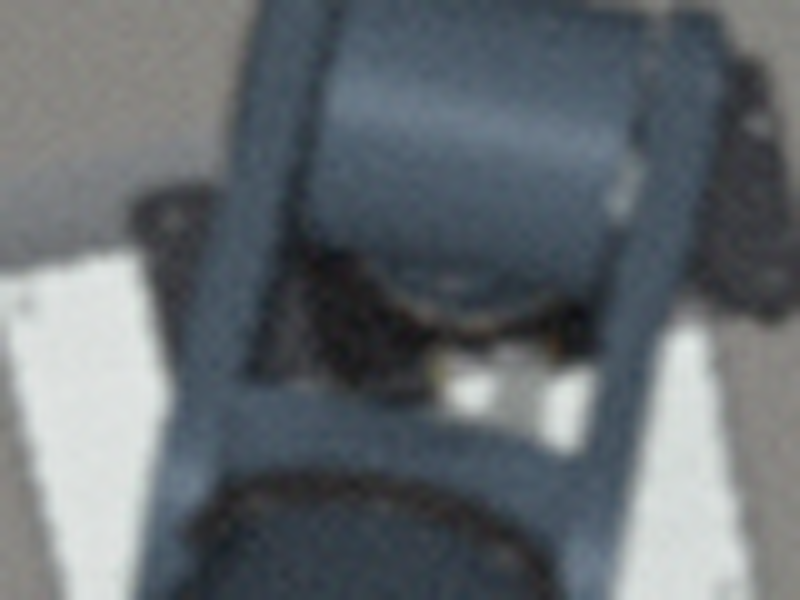

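Emit:
send_rows([
  [[0,0,-0.4,0,1],[0,0,-0.4,0,1],[0,0,-0.3,0,1],[0,0,-0.1,0,1],[0,0,-0.1,0,1],[0,0,-0.05,0,1],[0,0,0,0,1]],
])

```text
time_s: 7.6
position: [0.5703, -0.0134, 0.1574]
tcp_rot: [[0.978, 0.208, 0.0], [0.208, -0.978, -0.0], [0.0, 0.0, -1.0]]
force: [0.0, -0.4, -0.7]
opening: 0.261
```

Run:
```python
from h import *
s=bot.read_state(); print(s['time_s'],np.round(s['position'],4),s['force'],s['moment'])
c=imaging.capture('side'); crop(c['img'],240,170,290,220,'pics/s3.png')
```

```text
7.6 [ 0.5703 -0.0134  0.1574] [ 0.01257023 -0.36157736 -0.69735143] [-0.0554677   0.1203524  -0.00705609]
```

View pics/s3.png

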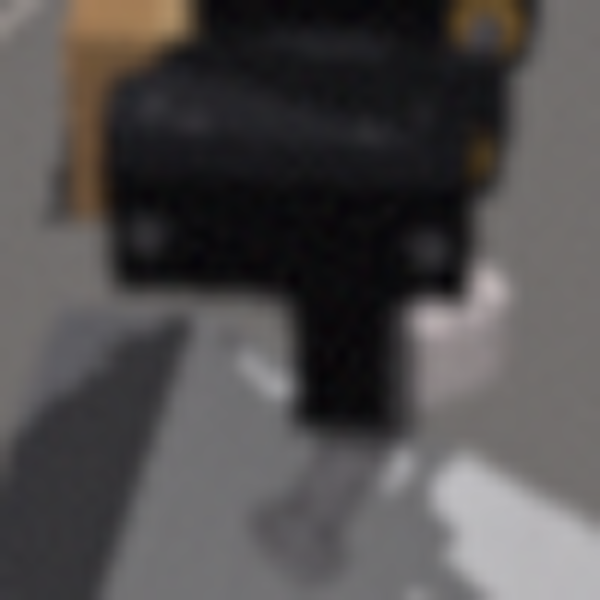

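Emit:
send_rows([
  [[0.03,0.006,-0.05,0,1],[0.03,0.006,-0.05,0,1],[0,0,0,0,1]],
])

```text
time_s: 7.95
position: [0.5721, -0.013, 0.1544]
tcp_rot: [[0.978, 0.208, 0.0], [0.208, -0.978, -0.0], [0.0, 0.0, -1.0]]
force: [-0.8, 0.8, -0.2]
opening: 0.263
```

Emit:
send_rows([
  [[0.02,0.004,-0.05,0,1],[0,0,-0.05,0,1],[0,0,0,0,1]],
])

```text
time_s: 8.25
position: [0.5725, -0.0128, 0.1513]
tcp_rot: [[0.978, 0.208, -0.0], [0.208, -0.978, 0.0], [-0.0, -0.0, -1.0]]
force: [1.1, 0.4, -0.2]
opening: 0.262
```

Emit:
send_rows([
  [[0,0,-0.05,0,1],[0,0,0,0,1]],
])

```text
time_s: 8.45
position: [0.5728, -0.0127, 0.15]
tcp_rot: [[0.978, 0.208, 0.0], [0.208, -0.978, 0.0], [0.0, -0.0, -1.0]]
force: [0.3, -0.1, -0.2]
opening: 0.258
```

Emit:
send_rows([
  [[0,0,0,0,0.4],[0,0,0,0,0.3],[0,0,0,0,0.3],[0,0,0,0,0.3],[0,0,0,0,0.3]],
])

```text
time_s: 8.95
position: [0.5726, -0.0129, 0.15]
tcp_rot: [[0.978, 0.208, 0.0], [0.208, -0.978, -0.0], [-0.0, 0.0, -1.0]]
force: [0.6, -0.1, -0.1]
opening: 0.347
```

Run:
```python
from h import *
s=bot.read_state(); print(s['time_s'],np.round(s['position'],4),s['force'],s['moment'])
c=imaging.capture('side'); crop(c['img'],240,170,290,220,'pics/s4.png')
```

```text
8.95 [ 0.5726 -0.0129  0.15  ] [ 0.5975133  -0.14885271 -0.13147385] [-0.0295726   0.18437896 -0.01353876]
```

View pics/s4.png

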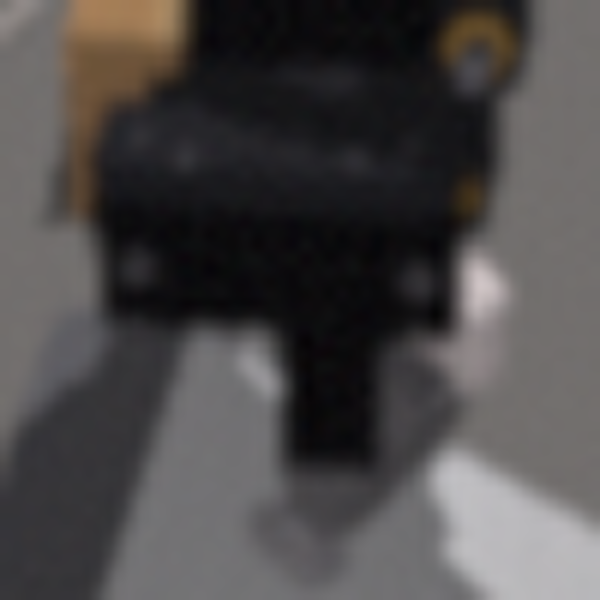

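Emit:
send_rows([
  [[0,0,0.5,0,0.2],[0,0,0.9,0,0.2],[0,0,0.9,0,0.2],[0,0,0,0,0.2]],
])

```text
time_s: 9.4
position: [0.5752, -0.0133, 0.2227]
tcp_rot: [[0.978, 0.208, 0.008], [0.208, -0.978, -0.002], [0.008, 0.003, -1.0]]
force: [0.2, -1.0, 0.6]
opening: 0.402
```

Run:
```python
from h import *
s=bot.read_state(); print(s['time_s'],np.round(s['position'],4))
c=imaging.capture('side'); crop(c['img'],230,180,300,235,'pics/s5.png')
a=np.radians(12); n=np.array([-.5*np.cos(a),-.5*np.sin(a),.866]); f=np.array([.586,-.010,.0975])
k=800/70
for h in(.006,.046): print(h,(proj(c,f+n*h)[0]-[230,180]+.5)*k)
```

```text
9.4 [ 0.5752 -0.0133  0.2227]
0.006 [395.93814748 387.53498415]
0.046 [476.20610333 267.38866079]
```

View pics/s5.png

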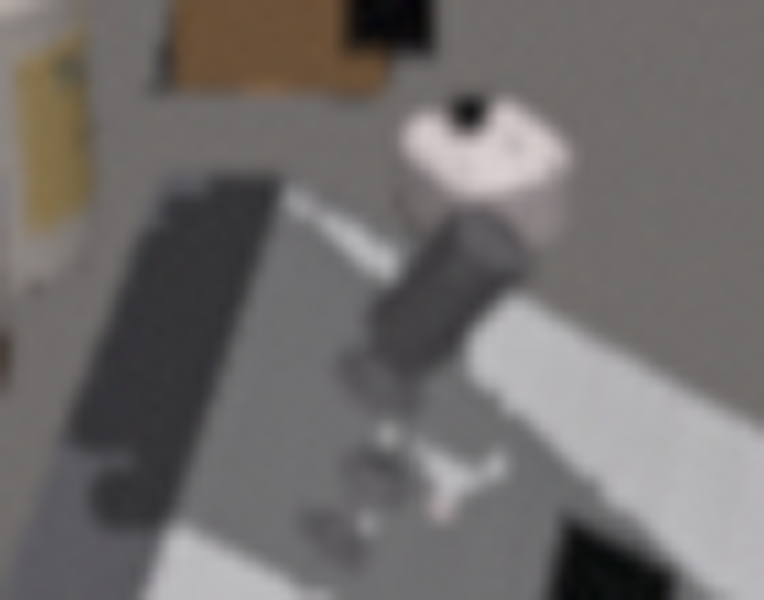

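Emit:
send_rows([
  [[-0.1,-0.02,0,0,1],[0,0,0,0,1],[0,0,-0.5,0,1],[0,0,-0.6,0,1],[0,0,-0.4,0,1],[0,0,0,0,1],[0,0,0,0,1]],
])

```text
time_s: 10.15
position: [0.5694, -0.0134, 0.1735]
tcp_rot: [[0.978, 0.208, -0.001], [0.208, -0.978, 0.0], [-0.001, -0.001, -1.0]]
force: [0.9, 0.2, 0.9]
opening: 0.009
```

Emit:
send_rows([
  [[0.04,0.01,-0.09,0,1],[0.04,0.01,-0.09,0,1],[0.04,0.01,-0.09,0,1],[0,0,0,0,1]],
])

```text
time_s: 10.55
position: [0.5738, -0.0126, 0.166]
tcp_rot: [[0.978, 0.208, 0.001], [0.208, -0.978, -0.0], [0.001, 0.0, -1.0]]
force: [0.2, -0.2, 0.4]
opening: 0.006
```

Emit:
send_rows([
  [[0.04,0.01,-0.06,0,1],[0.03,0.005,-0.05,0,1],[0,0,0,0,1]],
])

```text
time_s: 10.85
position: [0.5759, -0.0121, 0.1627]
tcp_rot: [[0.978, 0.208, 0.001], [0.208, -0.978, -0.0], [0.001, 0.0, -1.0]]
force: [1.1, 0.8, 2.2]
opening: 0.003
```

Emit:
send_rows([
  [[0.01,0.002,-0.05,0,1],[0,0,-0.03,0,1],[0,0,0,0,1]],
])

```text
time_s: 11.15
position: [0.5762, -0.0121, 0.1609]
tcp_rot: [[0.978, 0.208, 0.002], [0.208, -0.978, -0.0], [0.002, 0.0, -1.0]]
force: [1.3, 0.8, 5.9]
opening: 0.007
```

Emit:
send_rows([
  [[0,0,-0.04,0,1],[0,0,0,0,1]],
])

```text
time_s: 11.35
position: [0.5763, -0.0121, 0.1603]
tcp_rot: [[0.978, 0.208, 0.002], [0.208, -0.978, -0.0], [0.002, 0.001, -1.0]]
force: [0.9, 1.3, 9.3]
opening: 0.008
```

Emit:
send_rows([
  [[0,0,-0.06,0,1],[0,0,0,0,1]],
])

```text
time_s: 11.55
position: [0.5777, -0.0122, 0.1589]
tcp_rot: [[0.978, 0.208, 0.005], [0.208, -0.978, -0.0], [0.005, 0.002, -1.0]]
force: [2.2, 1.3, 8.9]
opening: 0.005
```

Emit:
send_rows([
  [[0,0,0.3,0,1],[0,0,0.9,0,1],[0,0,0.9,0,1],[0,0,0.5,0,1]],
])

```text
time_s: 11.95
position: [0.5754, -0.0121, 0.2368]
tcp_rot: [[0.978, 0.208, 0.0], [0.208, -0.978, -0.0], [0.0, 0.0, -1.0]]
force: [0.5, 0.1, 0.3]
opening: 0.004
```

Run:
```python
from h import *
s=bot.read_state(); print(s['time_s'],np.round(s['position'],4))
c=imaging.capture('side'); crop(c['img'],230,180,300,235,'pics/s6.png')
print([(np.round(d['at'],4),round(d['conf'],2)) for d in mark_of('side','sleeve')])
print([(np.round(d['at'],4),round(d['conf'],2)) for n in('test_hook','finger_tab','thumb_tab') for d in mark_of('side',n)])
```

```text
11.95 [ 0.5754 -0.0121  0.2368]
[(array([ 0.5818, -0.008 ,  0.0975]), 0.7), (array([ 0.5113,  0.4029, -0.0009]), 0.65), (array([ 4.257e-01,  3.883e-01, -2.000e-04]), 0.57), (array([ 0.5881, -0.0072,  0.0961]), 0.47)]
[(array([ 0.4374, -0.3308, -0.0046]), 0.71), (array([ 0.4632, -0.3465,  0.0285]), 0.67), (array([ 0.4391, -0.3308, -0.0007]), 0.72), (array([ 0.4075, -0.322 ,  0.027 ]), 0.58), (array([ 0.5809, -0.0077,  0.103 ]), 0.22)]
```

View pics/s6.png

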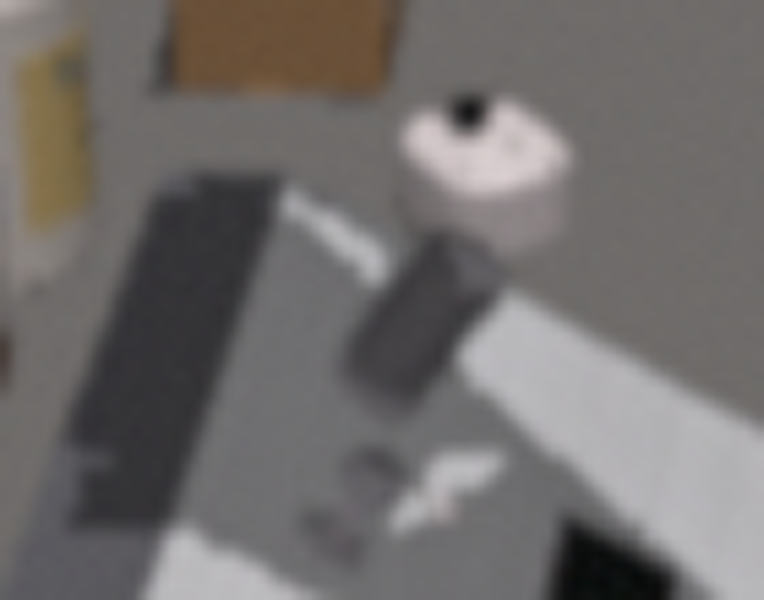

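```bash
cat > ov.py <<'E'
from h import *
S=10
cs={n:imaging.capture(n) for n in('side','top')}
for n in cs: cs[n]['pose']=np.array(cs[n]['pose'])
def pts(o,az):
    a=np.radians(az); ex=np.array([np.cos(a),np.sin(a),0]); ey=np.array([-np.sin(a),np.cos(a),0])
    f=lambda x,y,z:np.r_[o,0]+ex*x/1e3+ey*y/1e3+np.array([0,0,z/1e3])
    L=[[(-12,9,14),(46,9,14),(46,-9,14),(-12,-9,14),(-12,9,14)],[(46,4.5,12),(78,4.5,12),(78,-4.5,12),(46,-4.5,12)],
    [(28,11,14),(28,11,42),(28,-11,42),(28,-11,14)],[(-30,10,2),(-30,10,42),(-30,-10,42),(-30,-10,2),(-30,10,2)],[(78,8,7),(78,-9.5,7)]]
    return [[f(*p) for p in l] for l in L]
import sys
o=[float(sys.argv[1]),float(sys.argv[2])]; az=float(sys.argv[3])
out=[]
for n,(u,v) in{'side':(310,175),'top':(355,210)}.items():
    c=cs[n]; im=cv2.resize(c['img'][v:v+40,u:u+40],None,fx=S,fy=S,interpolation=cv2.INTER_CUBIC)
    raw=im.copy()
    for l in pts(o,az):
        p=((proj(c,l)-[u,v]+.5)*S).astype(np.int32); cv2.polylines(im,[p],False,(0,255,255),1)
    out.append(np.vstack([im]))
cv2.imwrite(sys.argv[4],np.hstack(out))
E
python3 ov.py .4369 -.3312 -23 pics/o1.png
```

```text
(no output)
```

View pics/o1.png

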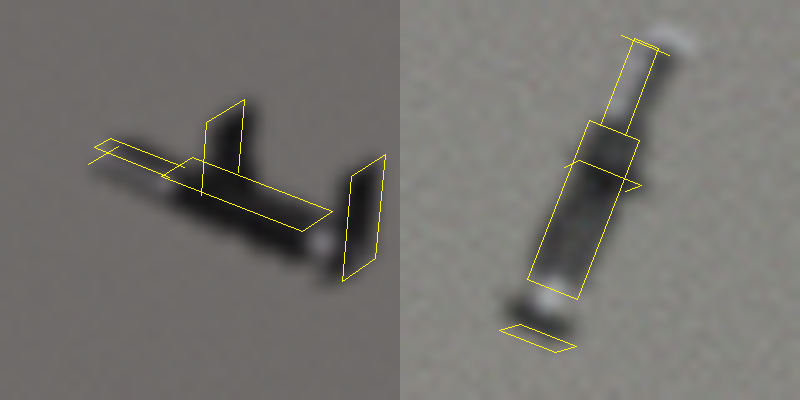

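```bash
python3 ov.py .439 -.333 -25.5 pics/o2.png
```

```text
(no output)
```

View pics/o2.png

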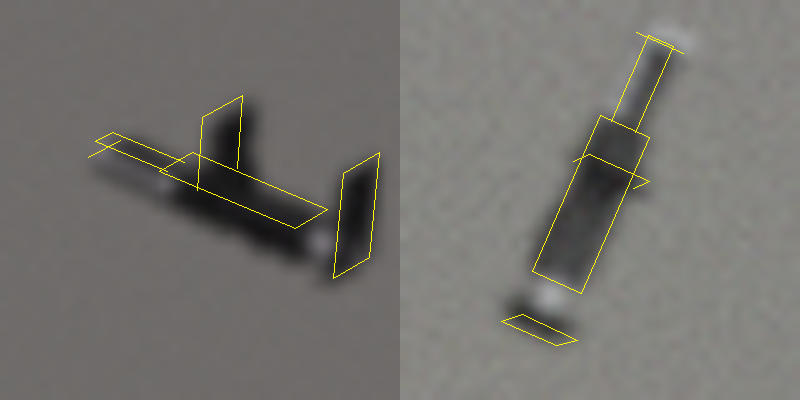

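Emit:
send_rows([
  [[-0.383,-0.888,-0.2,0.771,-1],[-0.383,-0.888,-0.2,0.771,-1],[-0.383,-0.888,-0.3,0.771,-1],[-0.383,-0.888,-0.4,0.771,-1],[-0.383,-0.888,-0.4,0.771,-1],[-0.383,-0.888,-0.4,0.771,-1],[-0.383,-0.888,-0.4,0.771,-1],[-0.383,-0.888,-0.4,0.771,-1],[-0.383,-0.888,-0.4,0.771,-1],[-0.383,-0.888,-0.4,0.771,-1],[-0.383,-0.888,-0.4,0.771,-1],[-0.383,-0.888,-0.4,0.771,-1],[0,0,0,0,-1],[0,0,0,0,-1]],
])

```text
time_s: 13.8
position: [0.4371, -0.3318, 0.1054]
tcp_rot: [[0.425, 0.905, -0.001], [0.905, -0.425, 0.002], [0.001, -0.002, -1.0]]
force: [0.7, -0.3, 0.3]
opening: 0.998
```

Run:
```python
from h import *
s=bot.read_state(); print(s['time_s'],np.round(s['position'],4),np.round(s['tcp_rot'],3).tolist(),s['opening'],np.round(s['joint_positions'],1))
c=imaging.capture('side'); crop(c['img'],300,130,380,210,'pics/s7.png')
c=imaging.capture('top'); crop(c['img'],340,195,420,255,'pics/s7t.png')
```

```text
13.8 [ 0.4371 -0.3318  0.1054] [[0.425, 0.905, -0.001], [0.905, -0.425, 0.002], [0.001, -0.002, -1.0]] 0.9975895632689576 [-48.9  35.6  99.5   0.   45.  -23.8]
```

View pics/s7.png

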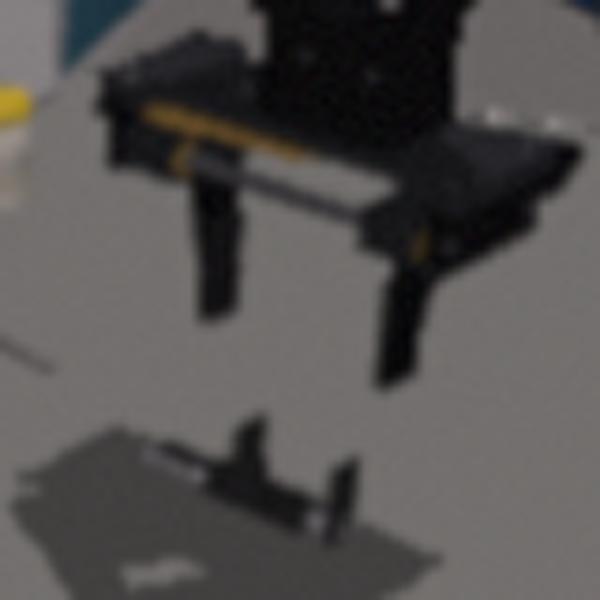

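View pics/s7t.png

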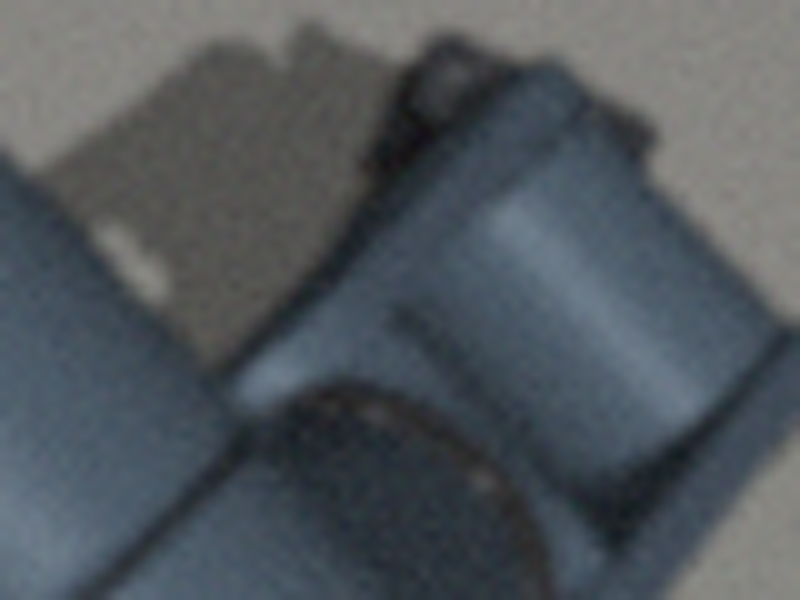

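Emit:
send_rows([
  [[0,0,-0.7,0,-1],[0,0,-0.7,0,-1],[0,0,-0.6,0,-1],[0,0,-0.36,0,-1],[0,0,0,0,-1]],
])

```text
time_s: 14.4
position: [0.4376, -0.3302, 0.0345]
tcp_rot: [[0.421, 0.907, -0.002], [0.907, -0.421, 0.002], [0.001, -0.002, -1.0]]
force: [0.5, -0.5, -0.2]
opening: 1.0
```

Run:
```python
from h import *
s=bot.read_state(); print(s['time_s'],np.round(s['position'],4),s['force'])
c=imaging.capture('side'); crop(c['img'],310,160,370,210,'pics/s8.png')
```

```text
14.4 [ 0.4376 -0.3302  0.0345] [ 0.50297978 -0.50913446 -0.17228658]
```

View pics/s8.png

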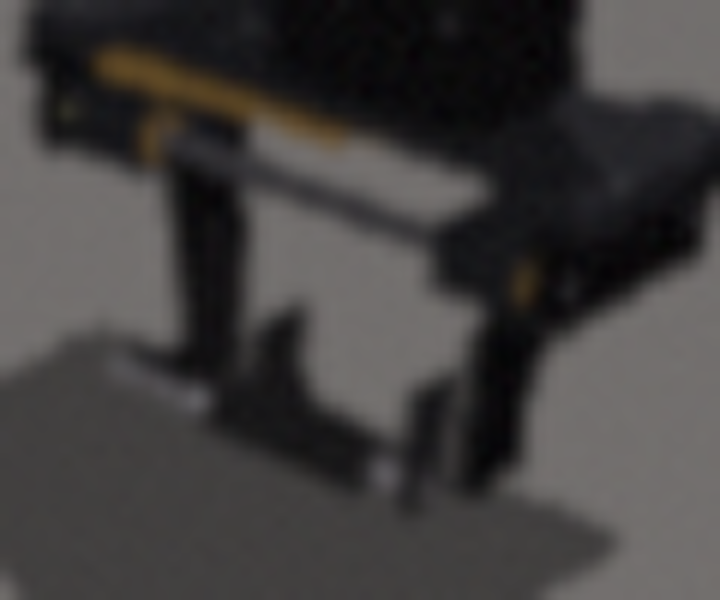

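Emit:
send_rows([
  [[0,0,0,0,-0.3],[0,0,0,0,0],[0,0,0,0,1],[0,0,0,0,1],[0,0,0,0,1],[0,0,0,0,1],[0,0,0,0,1],[0,0,0,0,1]],
])

```text
time_s: 15.25
position: [0.4386, -0.3326, 0.0361]
tcp_rot: [[0.423, 0.906, 0.002], [0.906, -0.422, -0.002], [-0.001, 0.003, -1.0]]
force: [2.5, -0.9, 5.5]
opening: 0.503
```

Run:
```python
from h import *
s=bot.read_state(); print(s['time_s'],np.round(s['position'],4),s['force'],s['opening']*87)
c=imaging.capture('side'); crop(c['img'],310,160,370,210,'pics/s9.png')
```

```text
15.25 [ 0.4386 -0.3326  0.0361] [ 2.52901047 -0.93701582  5.49778922] 43.742789524285016
```

View pics/s9.png

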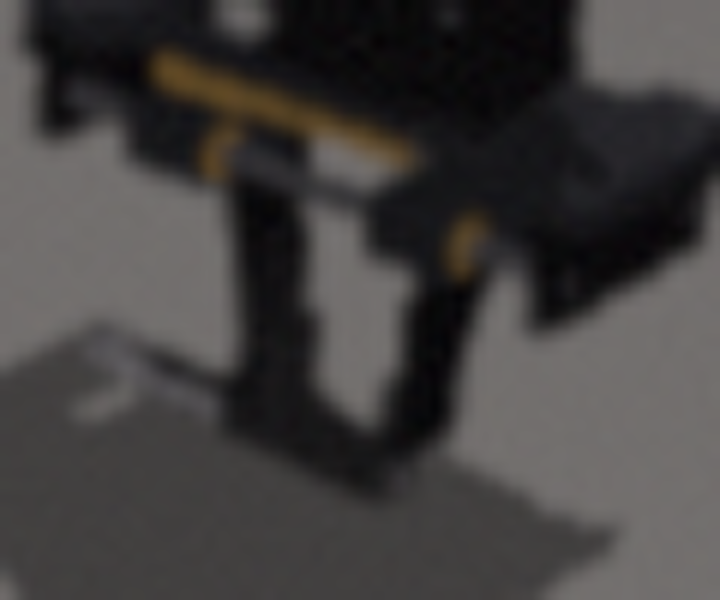

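Emit:
send_rows([
  [[0,0,0.2,0,1],[0,0,0.5,0,1],[0,0,0.9,0,1],[0,0,0.9,0,1],[0,0,0.9,0,1],[0,0,0.9,0,1],[0,0,0.9,0,1],[0,0,0,0,1],[0,0,0,0,1]],
])

```text
time_s: 16.2
position: [0.437, -0.331, 0.1911]
tcp_rot: [[0.422, 0.906, -0.001], [0.906, -0.422, 0.001], [0.0, -0.001, -1.0]]
force: [0.3, 0.4, -1.6]
opening: 0.497
```

Run:
```python
from h import *
s=bot.read_state(); print(s['time_s'],np.round(s['position'],4),s['force'],s['opening']*87)
c=imaging.capture('side'); crop(c['img'],310,110,370,160,'pics/s10.png')
```

```text
16.2 [ 0.437  -0.331   0.1911] [ 0.30485184  0.4209752  -1.55639345] 43.25119056037044
```

View pics/s10.png

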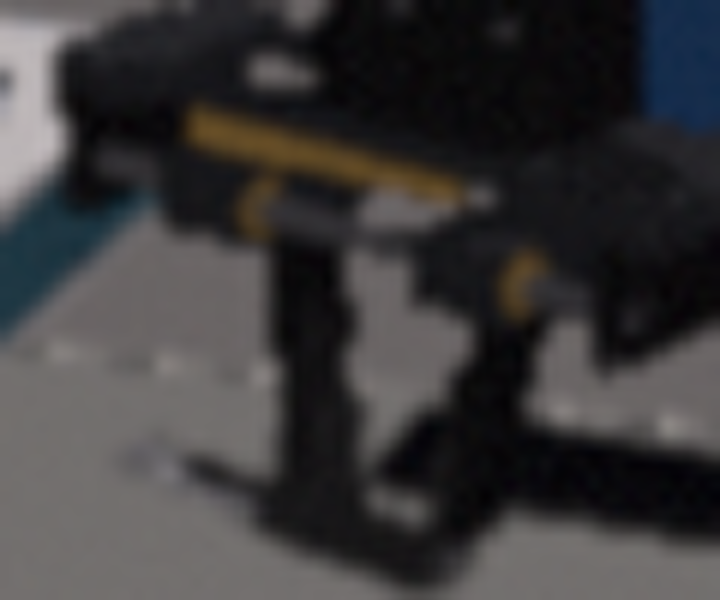

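Emit:
send_rows([
  [[0.256,0.871,0.3,-0.514,1],[0.256,0.871,0.3,-0.514,1],[0.256,0.871,0.3,-0.514,1],[0.256,0.871,0.3,-0.514,1],[0.256,0.871,0.3,-0.514,1],[0.256,0.871,0.13,-0.514,1],[0.256,0.871,0,-0.514,1],[0.256,0.871,0,-0.514,1],[0.256,0.871,0,-0.514,1],[0.256,0.871,0,-0.514,1],[0.256,0.871,0,-0.514,1],[0.256,0.871,0,-0.514,1],[0.256,0.871,0,-0.514,1],[0.256,0.871,0,-0.514,1],[0.256,0.871,0,-0.514,1],[0.256,0.871,0,-0.514,1],[0.256,0.871,0,-0.514,1],[0.256,0.871,0,-0.514,1],[0,0,0,0,1],[0,0,0,0,1]],
])

```text
time_s: 18.25
position: [0.5746, 0.1388, 0.2381]
tcp_rot: [[0.978, 0.21, -0.005], [0.21, -0.978, -0.001], [-0.005, -0.0, -1.0]]
force: [0.8, -0.1, -0.7]
opening: 0.502
```

```bash
cat > chk.py <<'E'
from h import *
import sys
s=bot.read_state(); print(s['time_s'],np.round(s['position'],4),np.round(s['tcp_rot'],3).tolist(),np.round(s['force'],2),s['opening']*87,np.round(s['joint_positions'],1))
p=np.array(s['position']); R=np.array(s['tcp_rot']); ex=R[:,1]; ex[2]=0; ey=np.array([-ex[1],ex[0],0])
P=np.array([.571,.0575,0]); a=np.radians(12); e1=np.array([np.cos(a),np.sin(a),0]); e2=np.array([-np.sin(a),np.cos(a),0])
print("tcp x',y' rel post, z rel:",(p-P)@e1,(p-P)@e2,p[2]-.0361-.0975)
o=p-ex*.006; o[2]=p[2]-.0361
tr=float(sys.argv[2]) if len(sys.argv)>2 else 14
L=[[(-12,9,0),(46,9,0),(46,-9,0),(-12,-9,0),(-12,9,0)],[(46,4.5,12),(78,4.5,12),(78,-4.5,12),(46,-4.5,12)],[(78+tr,8,7),(78+tr,-9.5,7)]]
n=-.5*e1+np.array([0,0,.866]); F=P+[0,0,.0975]
ring=lambda r,h:[F+n*h+r*(np.cos(t)*e2+np.sin(t)*(.866*e1+np.array([0,0,.5]))) for t in np.linspace(0,6.3,20)]
for nm,(u,v,w,hh) in{'side':(210,160,80,80),'top':(210,160,80,80)}.items():
    c=imaging.capture(nm); c['pose']=np.array(c['pose']); k=600/80
    im=cv2.resize(c['img'][v:v+hh,u:u+w],None,fx=k,fy=k,interpolation=cv2.INTER_CUBIC)
    if len(sys.argv)>3:
      for l in L:
        q=[o+ex*x/1e3+ey*y/1e3+np.array([0,0,z/1e3]) for x,y,z in l]
        cv2.polylines(im,[((proj(c,q)-[u,v]+.5)*k).astype(np.int32)],False,(0,255,255),1)
      for r,h in((.009,.003),(.009,.02)): cv2.polylines(im,[((proj(c,ring(r,h))-[u,v]+.5)*k).astype(np.int32)],False,(0,255,0),1)
    cv2.imwrite(f'pics/{sys.argv[1]}_{nm}.png',im)
E
python3 chk.py a1 14 1
```

```text
18.25 [0.5746 0.1388 0.2381] [[0.978, 0.21, -0.005], [0.21, -0.978, -0.001], [-0.005, -0.0, -1.0]] [ 0.81 -0.13 -0.72] 43.66266043333439 [ 2.8 27.8 87.  -0.  65.5 80.7]
tcp x',y' rel post, z rel: 0.020441456695131827 0.07881842132701719 0.10451811161231891
```

View pics/a1_side.png

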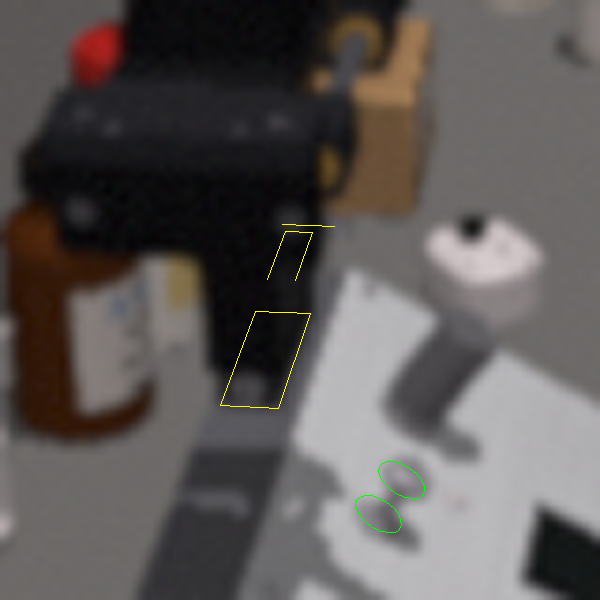

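View pics/a1_top.png

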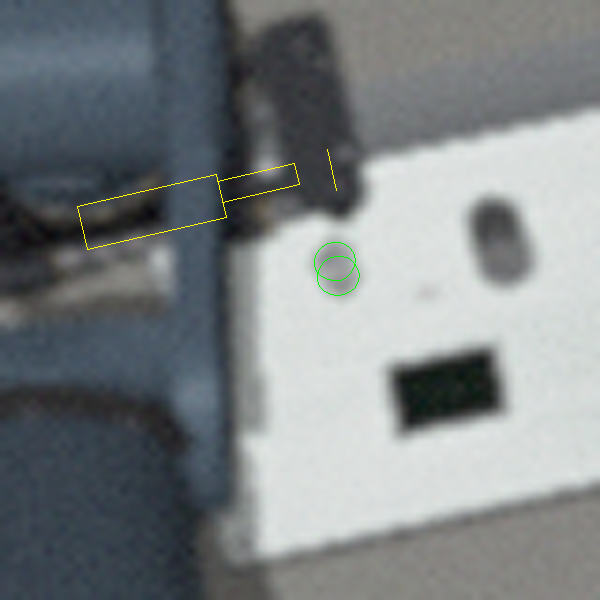

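Emit:
send_rows([
  [[0,0,-0.8,0,1],[0,0,-0.8,0,1],[0,0,-0.7,0,1],[0,0,-0.4,0,1],[0,0,-0.1,0,1],[0,0,0,0,1],[0,0,0,0,1]],
])

```text
time_s: 19.05
position: [0.5767, 0.1384, 0.1572]
tcp_rot: [[0.978, 0.208, 0.002], [0.208, -0.978, 0.0], [0.002, 0.0, -1.0]]
force: [0.3, 0.0, -1.5]
opening: 0.499
```

```bash
python3 chk.py a2 14 1
```

```text
19.05 [0.5767 0.1384 0.1572] [[0.978, 0.208, 0.002], [0.208, -0.978, 0.0], [0.002, 0.0, -1.0]] [ 0.32  0.02 -1.46] 43.43842231851123 [ 2.7 33.7 91.2  0.  55.  80.7]
tcp x',y' rel post, z rel: 0.022436191748069385 0.0779676192135758 0.023628612782523067
```

View pics/a2_side.png

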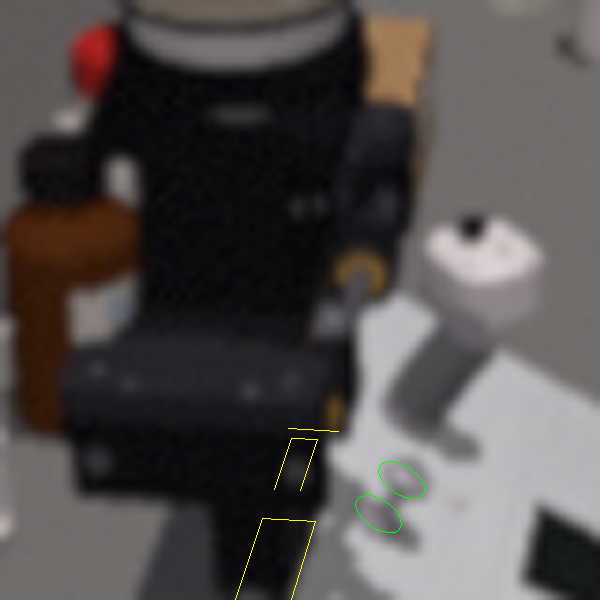

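View pics/a2_top.png

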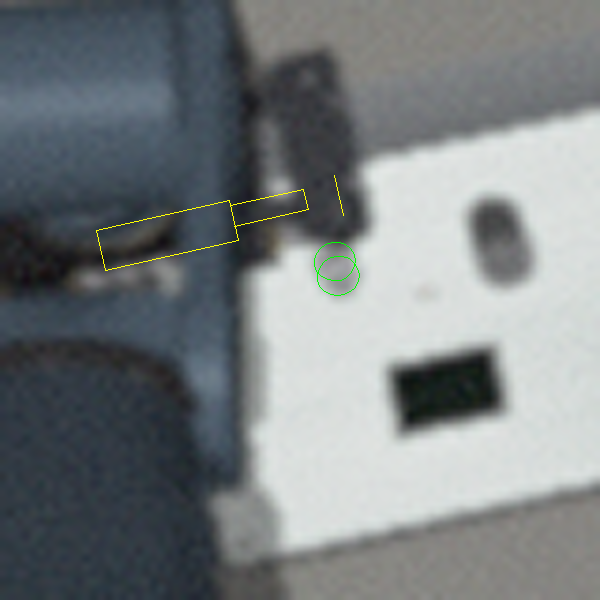

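Emit:
send_rows([
  [[-0.007,0.033,-0.1,0,1],[0,0,-0.05,0,1],[0,0,0,0,1]],
])

```text
time_s: 19.45
position: [0.5755, 0.1397, 0.1517]
tcp_rot: [[0.978, 0.208, -0.0], [0.208, -0.978, -0.0], [-0.0, -0.0, -1.0]]
force: [-0.5, -0.7, -0.6]
opening: 0.501
```

Emit:
send_rows([
  [[-0.085,-0.018,-0.05,0,1],[-0.085,-0.018,-0.05,0,1],[-0.085,-0.018,-0.05,0,1],[-0.085,-0.018,-0.05,0,1],[0,0,0,0,1]],
])

```text
time_s: 19.95
position: [0.5647, 0.1374, 0.1454]
tcp_rot: [[0.978, 0.208, -0.001], [0.208, -0.978, -0.0], [-0.001, -0.0, -1.0]]
force: [0.0, 0.2, -1.1]
opening: 0.497
```

```bash
python3 chk.py a3 14 1
```

```text
19.95 [0.5647 0.1374 0.1454] [[0.978, 0.208, -0.001], [0.208, -0.978, -0.0], [-0.001, -0.0, -1.0]] [ 0.01  0.19 -1.15] 43.246525289615064 [ 2.7 33.9 93.3 -0.  52.8 80.7]
tcp x',y' rel post, z rel: 0.010481206337026814 0.07940840739963256 0.01182944095772609
```

View pics/a3_side.png

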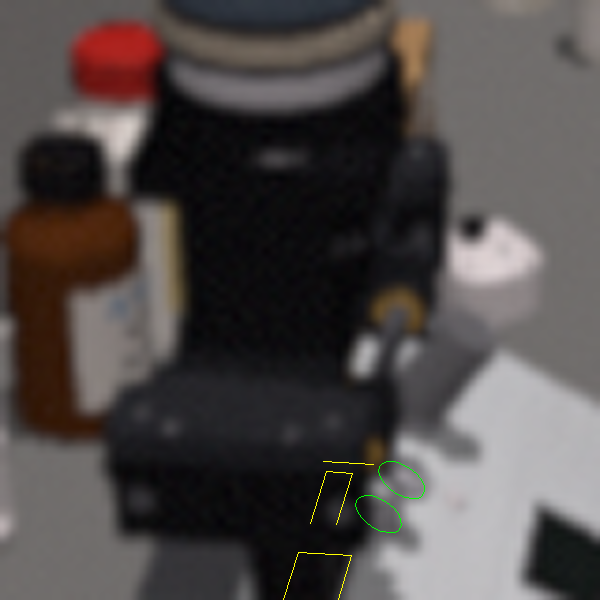

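Emit:
send_rows([
  [[-0.085,-0.018,-0.04,0,1],[-0.085,-0.018,-0.045,0,1],[-0.085,-0.018,-0.05,0,1],[0,0,0,0,1]],
])

```text
time_s: 20.45
position: [0.5571, 0.1358, 0.1414]
tcp_rot: [[0.978, 0.208, -0.001], [0.208, -0.978, -0.0], [-0.001, -0.0, -1.0]]
force: [-0.7, 0.6, -0.7]
opening: 0.498
```

Emit:
send_rows([
  [[-0.085,-0.018,-0.05,0,1],[-0.06,-0.012,-0.035,0,1],[0,0,0,0,1]],
])

```text
time_s: 20.75
position: [0.553, 0.1349, 0.1389]
tcp_rot: [[0.978, 0.208, -0.001], [0.208, -0.978, -0.0], [-0.001, -0.0, -1.0]]
force: [-1.2, 0.8, -0.8]
opening: 0.497
```

```bash
python3 chk.py a4 14
```

```text
20.75 [0.553  0.1349 0.1389] [[0.978, 0.208, -0.001], [0.208, -0.978, -0.0], [-0.001, -0.0, -1.0]] [-1.18  0.85 -0.76] 43.24588686285377 [ 2.5 33.8 95.4  0.  50.9 80.5]
tcp x',y' rel post, z rel: -0.0015073509052921047 0.07944551166064322 0.00534040660282889
```

View pics/a4_side.png

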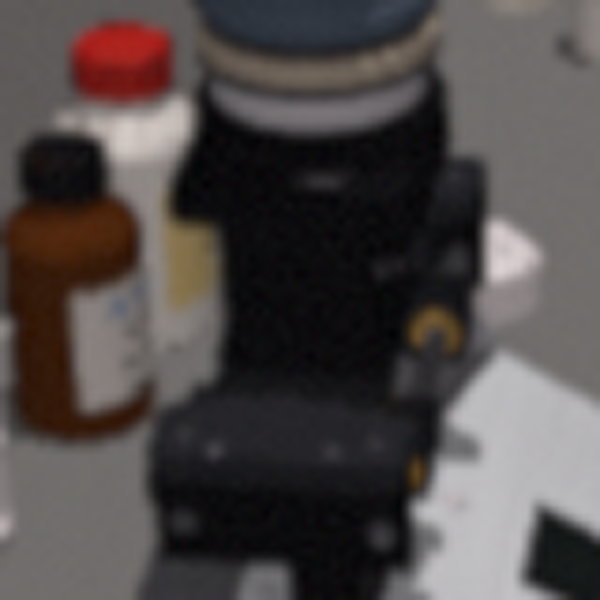

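View pics/a4_top.png

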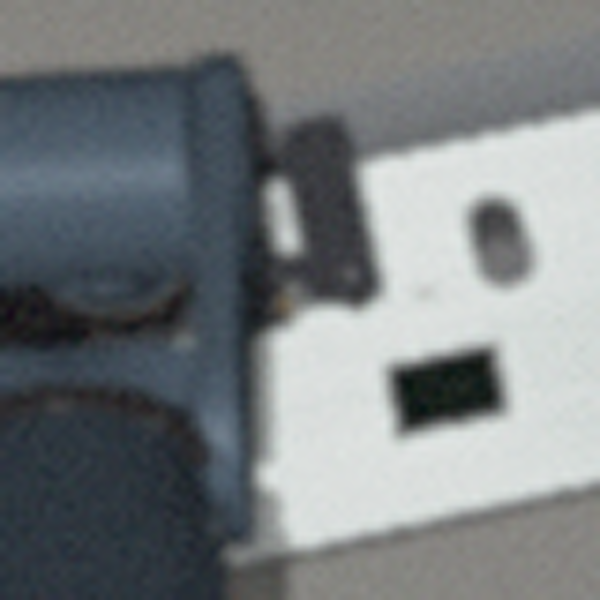

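Emit:
send_rows([
  [[-0.06,-0.012,-0.035,0,1],[-0.05,-0.01,-0.03,0,1],[0,0,0,0,1]],
])

```text
time_s: 21.15
position: [0.5508, 0.1343, 0.1375]
tcp_rot: [[0.978, 0.208, 0.002], [0.208, -0.978, 0.0], [0.002, 0.0, -1.0]]
force: [0.8, -0.4, 0.4]
opening: 0.499
```

Emit:
send_rows([
  [[-0.04,-0.008,-0.023,0,1],[0,0,0,0,1]],
])

```text
time_s: 21.35
position: [0.5503, 0.1342, 0.1371]
tcp_rot: [[0.978, 0.209, 0.003], [0.209, -0.978, 0.0], [0.003, 0.001, -1.0]]
force: [1.9, 1.8, 1.8]
opening: 0.502
```

Emit:
send_rows([
  [[-0.04,-0.008,-0.023,0,1],[0,0,0,0,1]],
])

```text
time_s: 21.55
position: [0.5497, 0.134, 0.1368]
tcp_rot: [[0.978, 0.209, 0.005], [0.209, -0.978, 0.0], [0.005, 0.001, -1.0]]
force: [4.4, 2.1, 3.0]
opening: 0.5
```

Emit:
send_rows([
  [[0,0,0,0,-0.05],[0,0,0,0,-0.1],[0,0,0,0,-0.15],[0,0,0,0,-0.18],[0,0,0,0,-0.2],[0,0,0,0,-0.2]],
])

```text
time_s: 22.15
position: [0.5463, 0.1344, 0.1353]
tcp_rot: [[0.978, 0.208, -0.003], [0.208, -0.978, 0.001], [-0.003, -0.002, -1.0]]
force: [-0.7, 3.0, 0.3]
opening: 0.599
```

```bash
python3 chk.py a5 7
python3 - <<'E'
from h import *
c=imaging.capture('side'); crop(c['img'],220,200,310,265,'pics/a5b.png')
E
```

```text
22.15 [0.5463 0.1344 0.1353] [[0.978, 0.208, -0.003], [0.208, -0.978, 0.001], [-0.003, -0.002, -1.0]] [-0.68  2.98  0.32] 52.08471648109839 [ 2.4 33.7 96.4  0.1 50.1 80.4]
tcp x',y' rel post, z rel: -0.008226133912745452 0.08032513083635424 0.0017061045233898453
```

View pics/a5b.png

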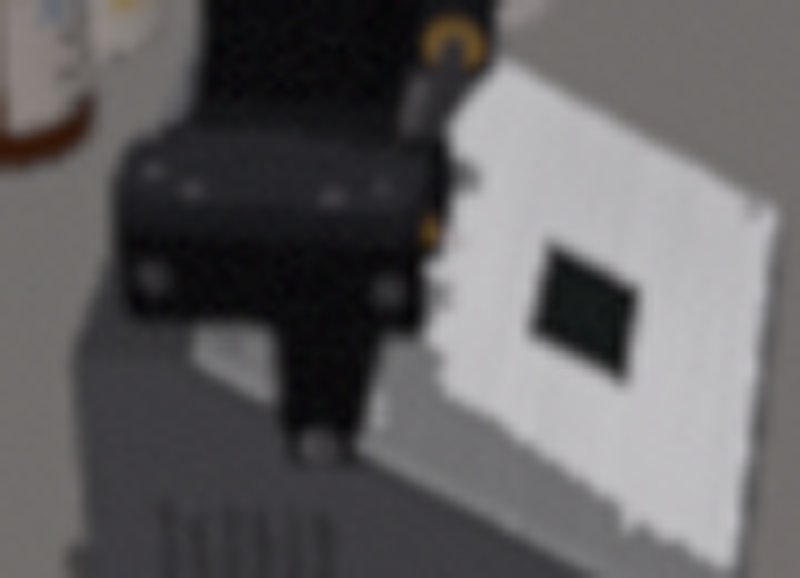

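Emit:
send_rows([
  [[0,0,0,0,-0.25],[0,0,0,0,-0.3],[0,0,0,0,-0.35],[0,0,0,0,-0.35],[0,0,0,0,-0.35]],
])

```text
time_s: 22.8
position: [0.5481, 0.1334, 0.1359]
tcp_rot: [[0.978, 0.208, 0.0], [0.208, -0.978, -0.0], [0.0, 0.0, -1.0]]
force: [0.4, -0.5, -0.1]
opening: 0.671
```

```bash
python3 chk.py a6 7
python3 - <<'E'
from h import *
c=imaging.capture('side'); crop(c['img'],220,200,310,265,'pics/a6b.png')
E
```

```text
22.8 [0.5481 0.1334 0.1359] [[0.978, 0.208, 0.0], [0.208, -0.978, -0.0], [0.0, 0.0, -1.0]] [ 0.4  -0.48 -0.05] 58.4065380569135 [ 2.3 33.7 96.3 -0.  50.  80.4]
tcp x',y' rel post, z rel: -0.006649592775264647 0.07904650797520675 0.0023023323303771326
```

View pics/a6b.png

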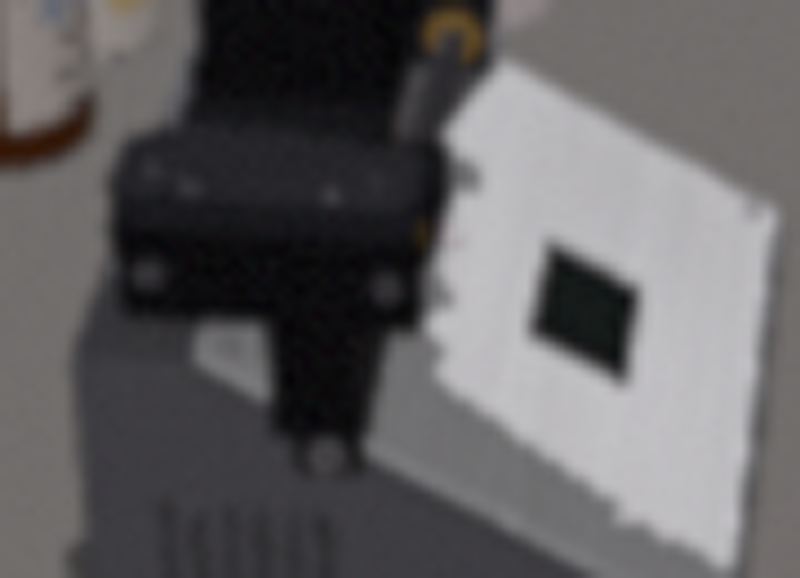

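Emit:
send_rows([
  [[0,0,0,0,-0.5],[0,0,0,0,-0.6],[0,0,0,0,-0.6],[0,0,0.1,0,-0.6],[0,0,0.2,0,-0.6],[0,0,0.6,0,-0.6],[0,0,0.9,0,-0.6],[0,0,0.9,0,-0.6],[0,0,0.9,0,-0.6],[0,0,0,0,-0.6]],
])

```text
time_s: 23.95
position: [0.5505, 0.134, 0.2484]
tcp_rot: [[0.978, 0.208, 0.01], [0.208, -0.978, 0.0], [0.009, 0.002, -1.0]]
force: [0.6, -0.8, -0.2]
opening: 0.802
```

Run:
```python
from h import *
c=imaging.capture('side'); crop(c['img'],220,190,310,257,'pics/a7.png')
for t in('test_hook','finger_tab','thumb_tab','hook_bar','post_neck'): print(t,[(np.round(d['at'],4),round(d['conf'],2)) for d in mark_of('side',t)])
c=imaging.capture('top'); crop(c['img'],210,160,290,220,'pics/a7t.png')
```

```text
test_hook [(array([0.5477, 0.1399, 0.0953]), 0.52)]
finger_tab []
thumb_tab [(array([0.5377, 0.1587, 0.1214]), 0.45), (array([0.5458, 0.0146, 0.0031]), 0.27)]
hook_bar []
post_neck [(array([0.5665, 0.0555, 0.1096]), 0.59)]
```

View pics/a7.png

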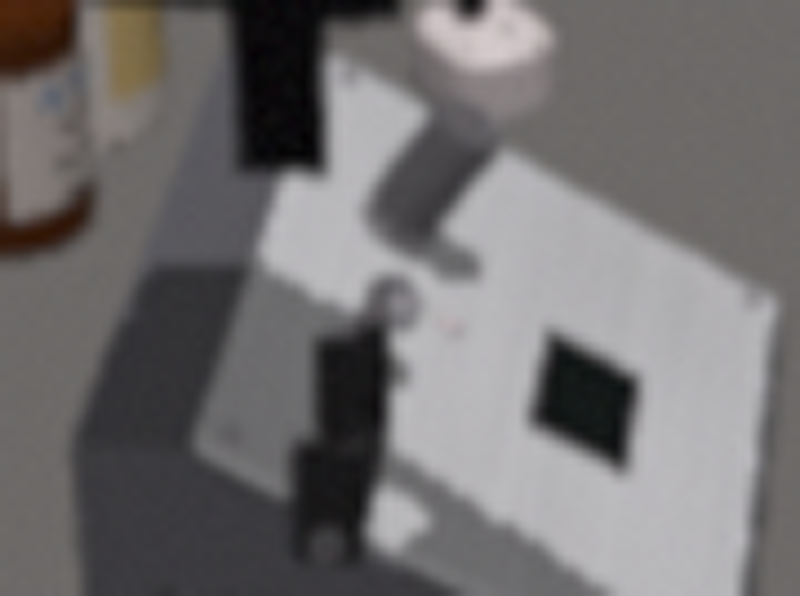

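View pics/a7t.png

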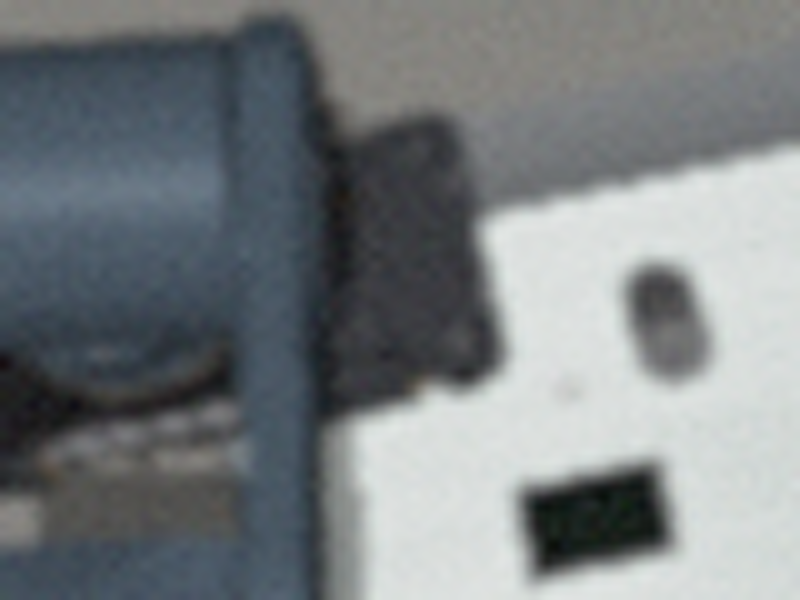

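Emit:
send_rows([
  [[0,0,0.9,0,-0.6],[0,0,0.9,0,-0.6],[-0.3,-0.9,0.3,0,-0.6],[-0.3,-0.9,0.3,0,-0.6],[-0.3,-0.9,0,0,-0.6],[-0.3,-0.9,0,0,-0.6],[-0.3,-0.9,0,0,-0.6],[-0.3,-0.9,0,0,-0.6],[-0.3,-0.9,0,0,-0.6],[-0.3,-0.9,0,0,-0.6],[-0.3,-0.9,0,0,-0.6],[-0.3,-0.9,0,0,-0.6],[-0.3,-0.9,0,0,-0.6],[-0.3,-0.9,0,0,-0.6],[-0.3,-0.9,0,0,-0.6],[0,0,0,0,-0.6]],
])

```text
time_s: 25.9
position: [0.4302, -0.2201, 0.3151]
tcp_rot: [[0.979, 0.204, -0.001], [0.204, -0.979, -0.001], [-0.001, 0.0, -1.0]]
force: [0.1, 0.5, 0.2]
opening: 0.8
```

```bash
cat > fin.py <<'E'
from h import *
import sys
s=bot.read_state(); print(s['time_s'],np.round(s['position'],4))
e2=np.array([-.208,.978,0]); e1=np.array([.978,.208,0]); n=-.5*e1+np.array([0,0,.866]); F=np.array([.571,.0575,.0975])
for nm,(u,v) in{'side':(225,185),'top':(210,170)}.items():
    c=imaging.capture(nm); c['pose']=np.array(c['pose']); k=10
    for t in('test_hook','finger_tab','thumb_tab','hook_bar','sleeve'): print(nm,t,[(np.round(d['at'],4),round(d['conf'],2)) for d in mark_of(nm,t)])
    im=cv2.resize(c['img'][v:v+60,u:u+80],None,fx=k,fy=k,interpolation=cv2.INTER_CUBIC); cv2.imwrite(f'pics/{sys.argv[1]}_{nm}_raw.png',im)
    tr=7
    for zz,off,col in((n,-.0018*0,(0,255,255)),(np.array([0,0,1.]),0,(255,0,255))):
        yy=np.cross(zz,-e2); 
        if col[0]==0: o=F+e2*.0815+n*.0005
        else: o=F+e2*.0815-.005*e1+np.array([0,0,.003])
        q=lambda l:[o-e2*x/1e3+yy*y/1e3+zz*z/1e3 for x,y,z in l]
        for l in [[(-12,9,14),(46,9,14),(46,-9,14),(-12,-9,14),(-12,9,14)],[(28,11,14),(28,11,42),(28,-11,42),(28,-11,14)],[(-23,10,2),(-23,10,42),(-23,-10,42),(-23,-10,2),(-23,10,2)],[(85,8,7),(85,-9.5,7)]]:
            cv2.polylines(im,[((proj(c,q(l))-[u,v]+.5)*k).astype(np.int32)],False,col,1)
    cv2.imwrite(f'pics/{sys.argv[1]}_{nm}.png',im)
E
python3 fin.py f1
```

```text
25.9 [ 0.4302 -0.2201  0.3151]
side test_hook [(array([0.5479, 0.1377, 0.0952]), 0.47), (array([0.566 , 0.0551, 0.1095]), 0.34)]
side finger_tab [(array([0.5526, 0.1087, 0.1281]), 0.64)]
side thumb_tab [(array([0.538 , 0.1543, 0.1229]), 0.53)]
side hook_bar []
side sleeve [(array([0.5119, 0.4042, 0.0016]), 0.81), (array([ 0.4292,  0.3882, -0.0009]), 0.56), (array([ 0.583 , -0.0086,  0.1008]), 0.44)]
top test_hook [(array([0.5411, 0.1374, 0.0994]), 0.56)]
top finger_tab [(array([0.5496, 0.1112, 0.1233]), 0.75), (array([0.5461, 0.0154, 0.0012]), 0.41)]
top thumb_tab []
top hook_bar []
top sleeve [(array([ 0.5159,  0.4005, -0.0042]), 0.6), (array([ 0.4264,  0.3833, -0.0027]), 0.49), (array([ 0.5816, -0.0086,  0.1077]), 0.38)]
```

View pics/f1_side.png

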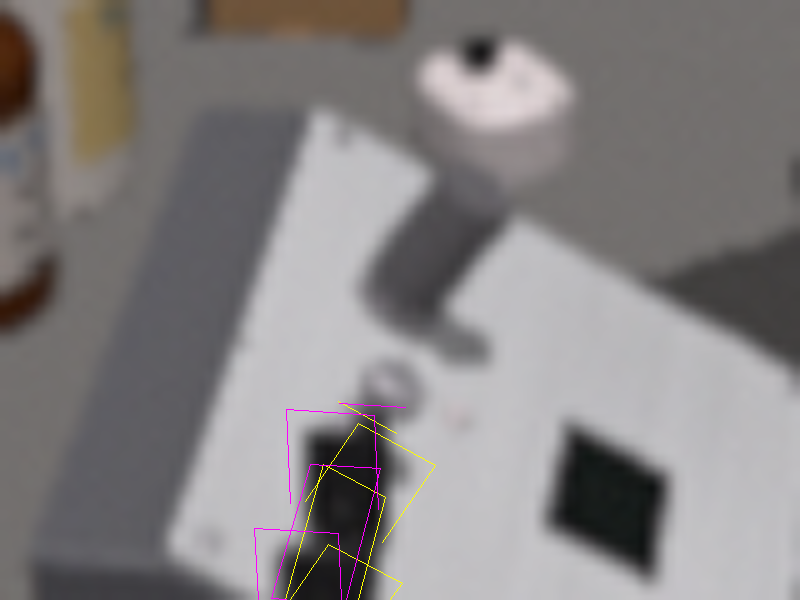

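View pics/f1_side_raw.png

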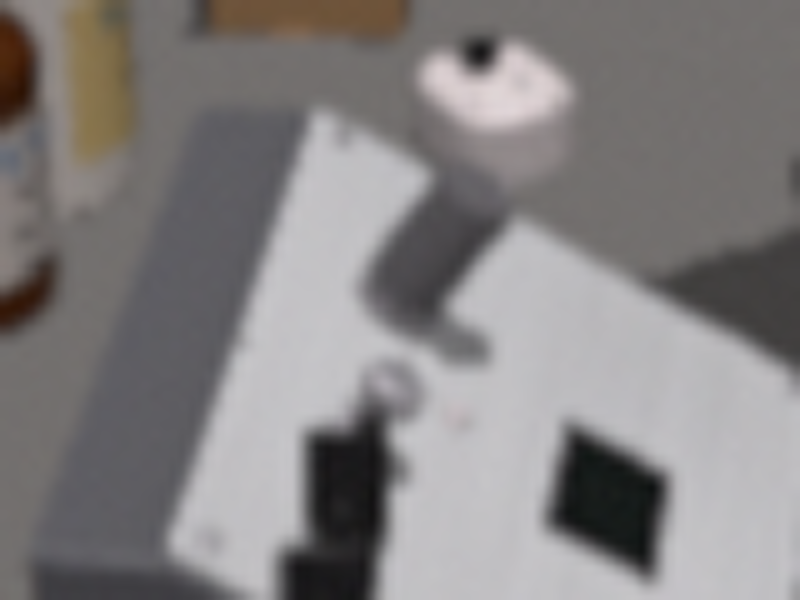

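View pics/f1_top_raw.png

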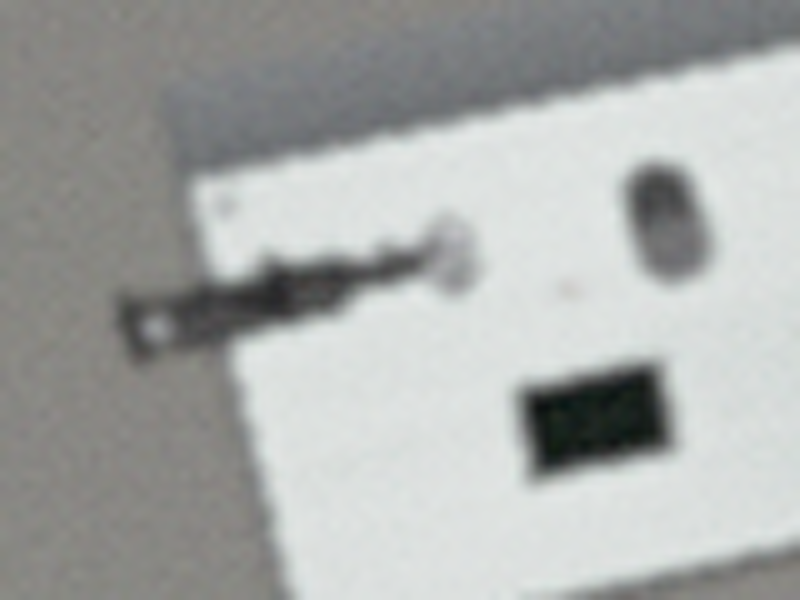

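View pics/f1_top.png

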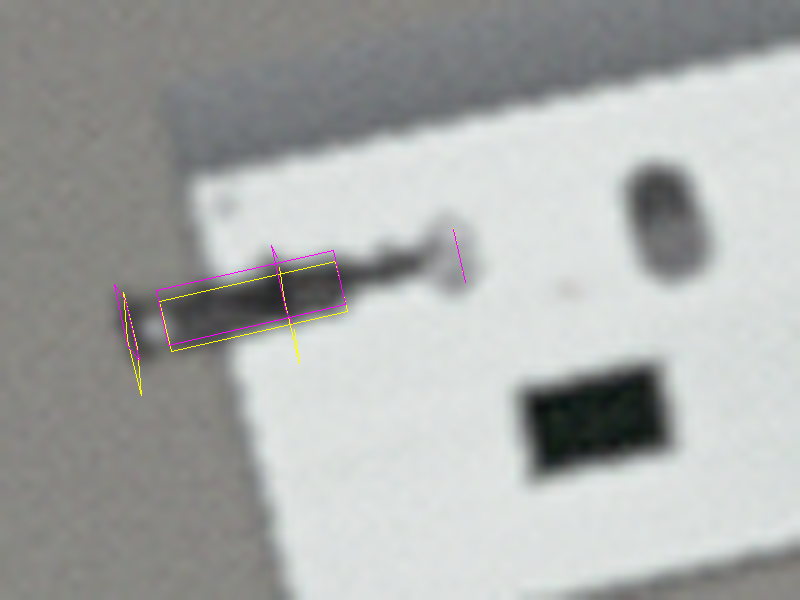

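Emit:
send_rows([
  [[0.369,0.921,0,0,0.1],[0.369,0.921,0,0,0.1],[0.369,0.921,0,0,0.1],[0.369,0.921,0,0,0.1],[0.369,0.921,0,0,0.1],[0.369,0.921,0,0,0.1],[0.369,0.921,0,0,0.1],[0.369,0.921,0,0,0.1],[0.369,0.921,0,0,0.1],[0.369,0.921,-0.5,0,0.1],[0.369,0.921,-0.8,0,0.1],[0.369,0.921,-0.9,0,0.1],[0.369,0.921,-0.9,0,0.1],[0,0,0,0,0.1],[0,0,0,0,0.1]],
])

```text
time_s: 28.0
position: [0.5743, 0.1424, 0.222]
tcp_rot: [[0.978, 0.21, -0.002], [0.21, -0.978, -0.001], [-0.002, 0.0, -1.0]]
force: [0.2, -0.9, 0.9]
opening: 0.448
```

```bash
python3 chk.py b1 7
```

```text
28.0 [0.5743 0.1424 0.222 ] [[0.978, 0.21, -0.002], [0.21, -0.978, -0.001], [-0.002, 0.0, -1.0]] [ 0.23 -0.85  0.85] 38.99380143858732 [ 3.1 28.9 88.  -0.  63.3 81. ]
tcp x',y' rel post, z rel: 0.020927019740478905 0.08238849529322331 0.0884201828997713
```

View pics/b1_side.png

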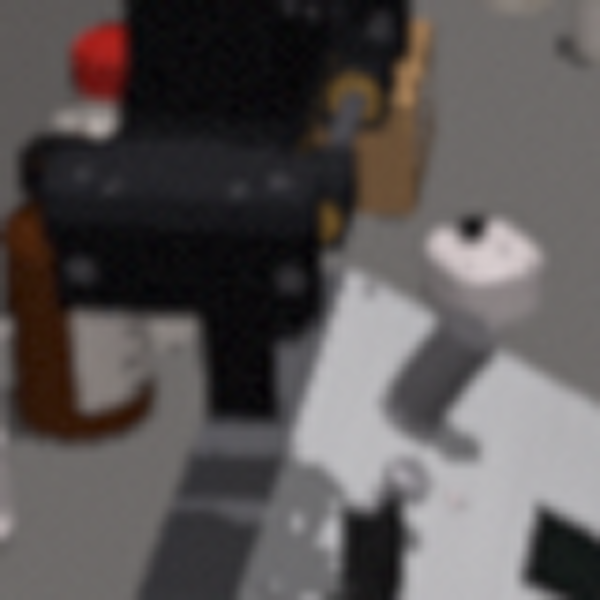

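Emit:
send_rows([
  [[0.03,-0.1,-0.7,0,0.1],[0,0,-0.7,0,0.1],[0,0,-0.6,0,0.1],[0,0,-0.4,0,0.1],[0,0,-0.05,0,0.1],[0,0,0,0,0.1]],
])

```text
time_s: 28.7
position: [0.5762, 0.1385, 0.1501]
tcp_rot: [[0.978, 0.207, 0.001], [0.207, -0.978, 0.0], [0.001, 0.0, -1.0]]
force: [0.3, 0.1, 0.5]
opening: 0.451
```

Emit:
send_rows([
  [[-0.08,-0.017,0,0,0.1],[-0.08,-0.017,0,0,0.1],[-0.08,-0.017,0,0,0.1],[0,0,0,0,0.1]],
])

```text
time_s: 29.1
position: [0.568, 0.1375, 0.1497]
tcp_rot: [[0.978, 0.208, 0.0], [0.208, -0.978, 0.0], [0.0, 0.0, -1.0]]
force: [-1.2, -0.2, 0.2]
opening: 0.45
```

Emit:
send_rows([
  [[-0.06,-0.013,0,0,0.1],[-0.06,-0.013,0,0,0.1],[-0.06,-0.013,0,0,0.1],[0,0,0,0,0.1]],
])

```text
time_s: 29.5
position: [0.5627, 0.1362, 0.1493]
tcp_rot: [[0.978, 0.208, -0.001], [0.208, -0.978, -0.0], [-0.001, -0.0, -1.0]]
force: [-0.0, -0.4, -0.4]
opening: 0.446
```

```bash
python3 chk.py b2 7
python3 - <<'E'
from h import *
c=imaging.capture('side'); crop(c['img'],220,200,310,265,'pics/b2b.png')
E
```

```text
29.5 [0.5627 0.1362 0.1493] [[0.978, 0.208, -0.001], [0.208, -0.978, -0.0], [-0.001, -0.0, -1.0]] [-0.03 -0.36 -0.35] 38.82395216555233 [ 2.6 33.5 93.5 -0.  53.  80.6]
tcp x',y' rel post, z rel: 0.00822610795356234 0.07875593661006365 0.01566139552106749
```

View pics/b2b.png

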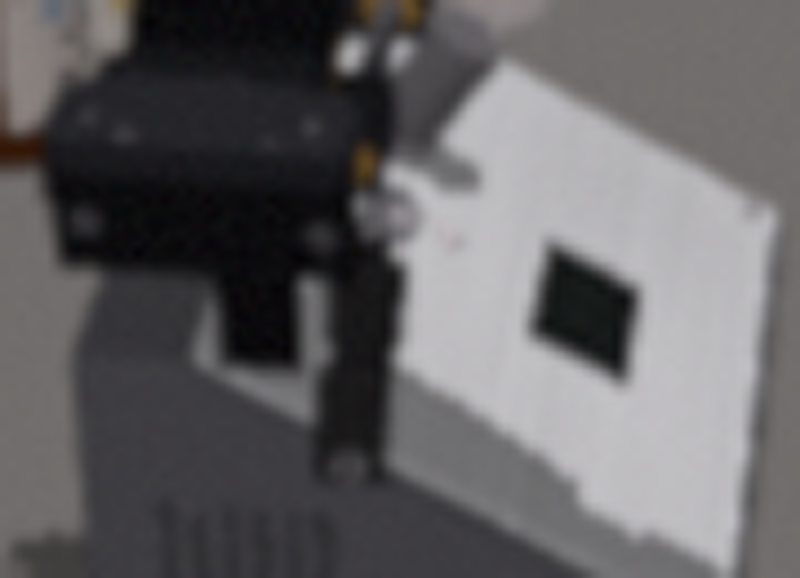

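Emit:
send_rows([
  [[-0.08,-0.017,0,0,0.1],[-0.08,-0.017,0,0,0.1],[-0.08,-0.017,0,0,0.1],[0,0,0,0,0.1]],
])

```text
time_s: 30.05
position: [0.5552, 0.1347, 0.1493]
tcp_rot: [[0.978, 0.208, -0.001], [0.208, -0.978, -0.0], [-0.001, -0.0, -1.0]]
force: [-0.0, -0.1, 0.1]
opening: 0.449
```

Emit:
send_rows([
  [[-0.06,-0.013,0,0,0.1],[-0.06,-0.013,0,0,0.1],[0,0,0,0,0.1]],
])

```text
time_s: 30.35
position: [0.5519, 0.1339, 0.1493]
tcp_rot: [[0.978, 0.208, -0.0], [0.208, -0.978, -0.0], [-0.0, 0.0, -1.0]]
force: [0.5, 0.9, 0.4]
opening: 0.454
```

```bash
python3 chk.py b3 7
python3 - <<'E'
from h import *
c=imaging.capture('side'); crop(c['img'],220,200,310,265,'pics/b3b.png')
E
```

```text
30.35 [0.5519 0.1339 0.1493] [[0.978, 0.208, -0.0], [0.208, -0.978, -0.0], [-0.0, 0.0, -1.0]] [0.5  0.87 0.43] 39.50642076317544 [ 2.4 32.8 95.2 -0.  52.1 80.4]
tcp x',y' rel post, z rel: -0.002799200277479 0.07866267474951374 0.015716722281774842
```

View pics/b3b.png

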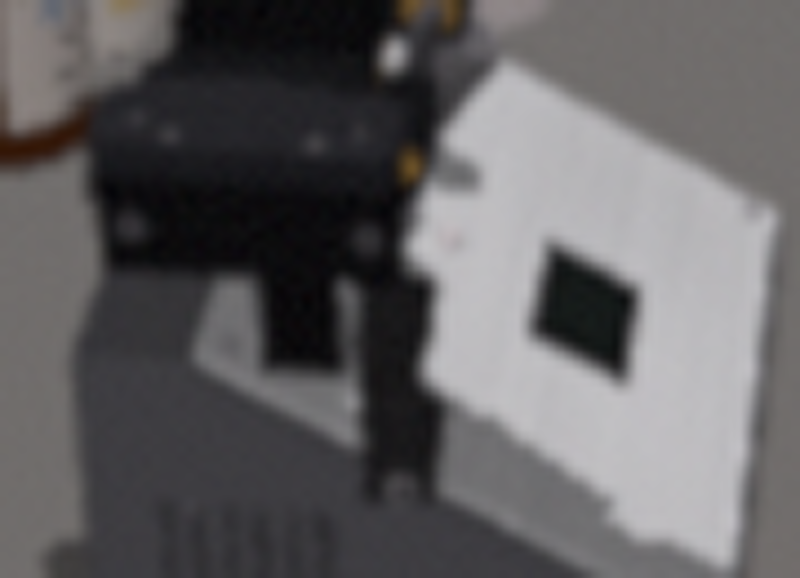

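Emit:
send_rows([
  [[0.1,0.02,0.1,0,0.1],[0.2,0.04,0.8,0,0.1],[0,0,0.9,0,0.1],[0,0.5,0.9,0,0.1],[0.5,0.9,0.9,0,0.1],[0.5,0.9,0.9,0,0.1],[0.5,0.9,0.5,0,0.1],[0.5,0.9,0,0,0.1],[0,0,0,0,0.1]],
])

```text
time_s: 31.4
position: [0.623, 0.2622, 0.3002]
tcp_rot: [[0.977, 0.211, 0.004], [0.211, -0.977, 0.002], [0.004, -0.002, -1.0]]
force: [-0.7, 0.1, -1.1]
opening: 0.451
```

Run:
```python
from h import *
s=bot.read_state(); print(s['time_s'],np.round(s['position'],4))
c=imaging.capture('side'); crop(c['img'],220,195,310,262,'pics/b4.png')
c=imaging.capture('top'); crop(c['img'],210,160,290,220,'pics/b4t.png')
```

```text
31.4 [0.623  0.2622 0.3002]
```

View pics/b4.png

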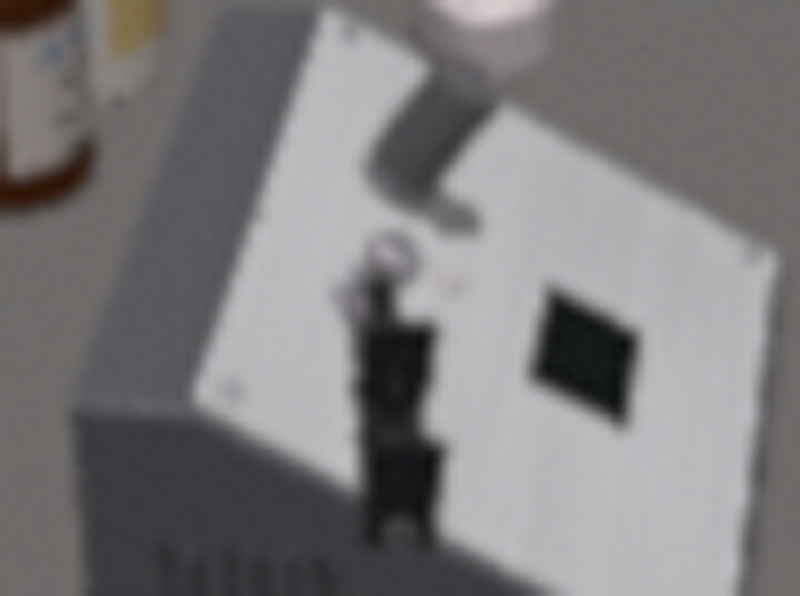

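View pics/b4t.png

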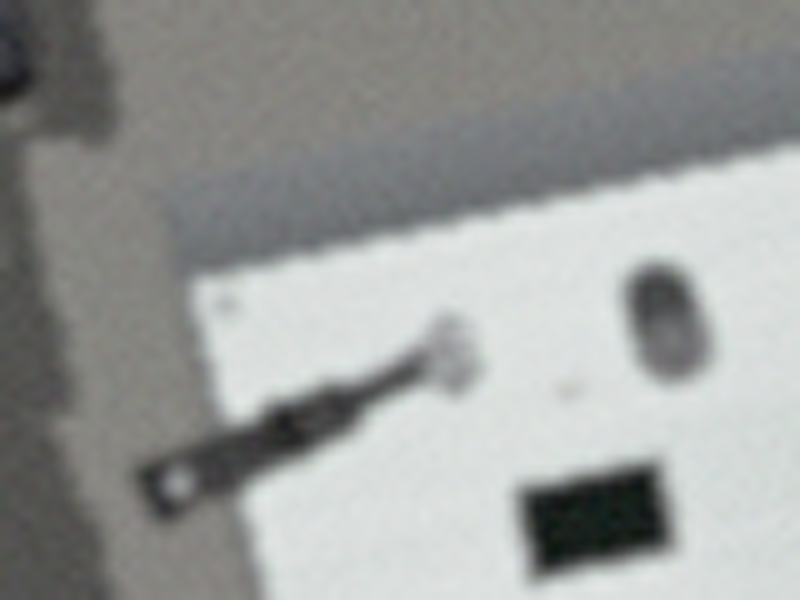

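Run:
```python
from h import *
for nm in('side','top'):
    c=imaging.capture(nm); c['pose']=np.array(c['pose'])
    for t in('test_hook','finger_tab','thumb_tab','hook_bar','post_neck'): print(nm,t,[(np.round(d['at'],4),round(d['conf'],2)) for d in mark_of(nm,t)])
    # candidates overlay : body az, roll
    u,v=(235,205) if nm=='side' else(215,180); k=10
    im0=cv2.resize(c['img'][v:v+55,u:u+40],None,fx=k,fy=k,interpolation=cv2.INTER_CUBIC)
    e2=np.array([-.208,.978,0]); e1=np.array([.978,.208,0]); n=-.5*e1+np.array([0,0,.866]); up=.866*e1+np.array([0,0,.5]); F=np.array([.571,.0575,.0975])
    outs=[]
    for roll in(30,15,0):
        im=im0.copy(); yaw=np.radians(12); r=np.radians(roll)
        bx=-(np.cos(yaw)*e2-np.sin(yaw)*up); by=np.cross(n,bx)
        zz=np.cos(r)*n+np.sin(r)*by; yy=np.cross(zz,bx)
        # barrel lowest edge (y=+9,z=0) on panel; neck axis at hook z=7,y=-.7
        lo=9*np.sin(r) # origin height over panel so that edge y=9 touches
        h7=lo+7*np.cos(r)
        o=F+n*h7/1e3-bx*.0815+yy*.0007-zz*.007
        q=lambda l:[o+bx*x/1e3+yy*y/1e3+zz*z/1e3 for x,y,z in l]
        for l in [[(-12,9,14),(46,9,14),(46,-9,14),(-12,-9,14),(-12,9,14)],[(28,11,14),(28,11,42),(28,-11,42),(28,-11,14)],[(-23,10,2),(-23,10,42),(-23,-10,42),(-23,-10,2),(-23,10,2)],[(85,8,7),(85,-9.5,7)]]:
            cv2.polylines(im,[((proj(c,q(l))-[u,v]+.5)*k).astype(np.int32)],False,(0,255,255),1)
        outs.append(im)
    im=np.hstack(outs); cv2.imwrite(f'pics/b5_{nm}.png',cv2.resize(im,None,fx=800/im.shape[1],fy=800/im.shape[1]))
```

```text
side test_hook [(array([0.5313, 0.1315, 0.0868]), 0.63)]
side finger_tab [(array([0.5415, 0.1068, 0.1234]), 0.77)]
side thumb_tab [(array([0.5177, 0.1543, 0.113 ]), 0.56)]
side hook_bar [(array([ 0.5866, -0.0077,  0.0983]), 0.39)]
side post_neck [(array([0.565 , 0.0572, 0.1066]), 0.61)]
top test_hook [(array([0.5305, 0.1306, 0.088 ]), 0.54), (array([0.562 , 0.0556, 0.1098]), 0.29)]
top finger_tab [(array([0.5381, 0.1077, 0.1171]), 0.68)]
top thumb_tab [(array([0.5657, 0.0536, 0.1078]), 0.45)]
top hook_bar []
top post_neck [(array([0.565 , 0.0596, 0.1066]), 0.52)]
```

View pics/b5_side.png

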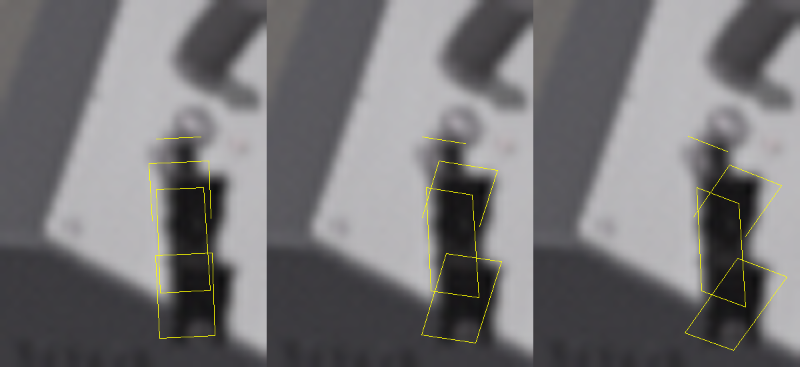

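View pics/b5_top.png

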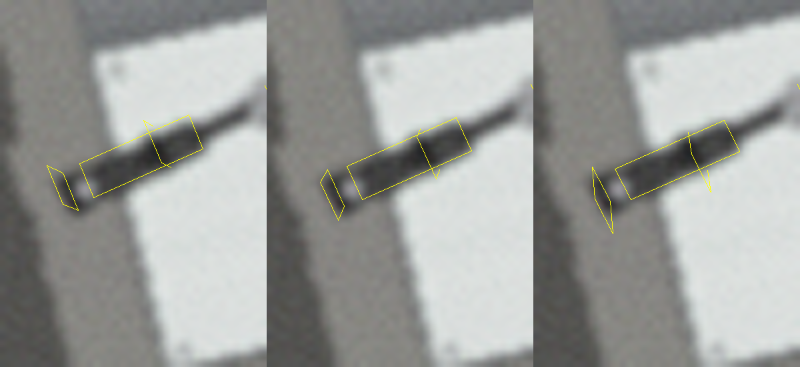

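Emit:
send_rows([
  [[-0.572,-0.77,0,0.35,1],[-0.572,-0.77,0,0.35,1],[-0.572,-0.77,0,0.35,1],[-0.572,-0.77,0,0.35,1],[-0.572,-0.77,0,0.35,1],[-0.572,-0.77,0,0.35,1],[0,0,-0.9,0,1],[0,0,-0.9,0,1],[0,0,-0.9,0,1],[0,0,-0.9,0,1],[0,0,0,0,1],[0,0,0,0,1]],
])

```text
time_s: 33.3
position: [0.5185, 0.1202, 0.1916]
tcp_rot: [[0.913, 0.407, -0.0], [0.407, -0.913, 0.0], [-0.0, -0.0, -1.0]]
force: [-0.3, -0.1, 0.2]
opening: 0.004
```

```bash
cat > b6.py <<'E'
from h import *
import sys
s=bot.read_state(); p=np.array(s['position']); R=np.array(s['tcp_rot']); print(s['time_s'],np.round(p,4),np.degrees(np.arctan2(R[1,1],R[0,1])),s['opening'],np.round(s['force'],1))
tip=p+R[:,2]*.017
cr=[tip+R[:,0]*a+R[:,1]*b for a,b in((.0095,.012),(.0095,-.012),(-.0095,-.012),(-.0095,.012),(.0095,.012))]
for nm,(u,v) in{'side':(225,185),'top':(210,170)}.items():
    c=imaging.capture(nm); c['pose']=np.array(c['pose']); k=10
    im=cv2.resize(c['img'][v:v+60,u:u+80],None,fx=k,fy=k,interpolation=cv2.INTER_CUBIC)
    cv2.polylines(im,[((proj(c,cr)-[u,v]+.5)*k).astype(np.int32)],False,(0,255,255),1)
    cv2.imwrite(f'pics/{sys.argv[1]}_{nm}.png',im)
E
python3 b6.py b6
```

```text
33.3 [0.5185 0.1202 0.1916] -65.96118553104154 0.003757290290277714 [-0.3 -0.1  0.2]
```

View pics/b6_side.png

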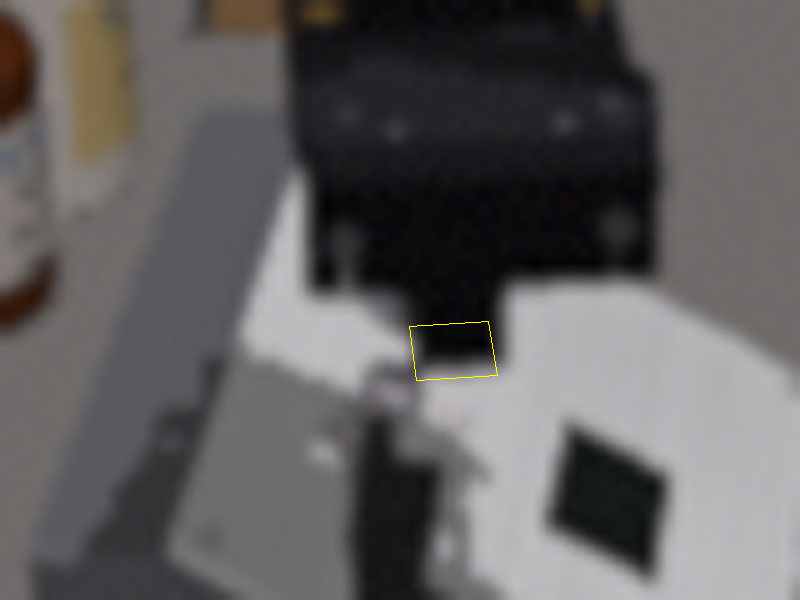

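View pics/b6_top.png

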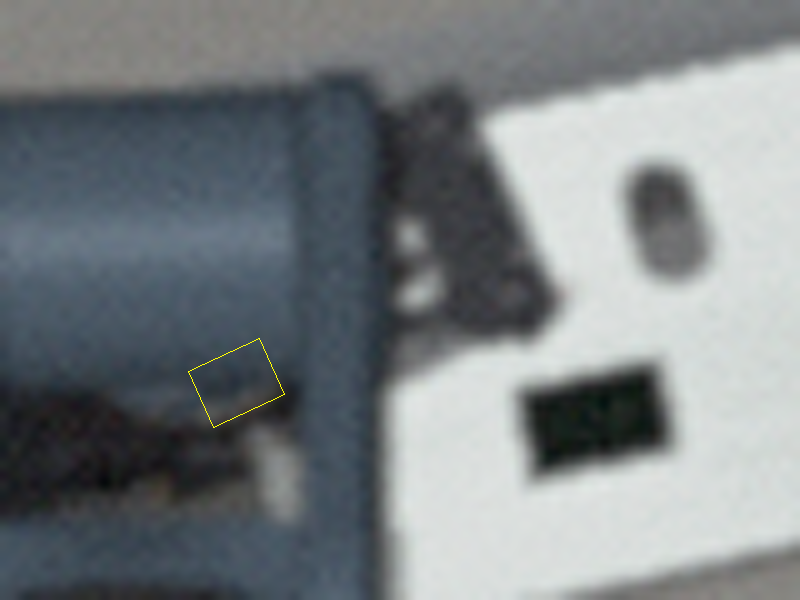

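Emit:
send_rows([
  [[0.053,0.113,-0.5,0,1],[0,0,-0.7,0,1],[0,0,-0.6,0,1],[0,0,-0.4,0,1],[0,0,0,0,1]],
])

```text
time_s: 33.9
position: [0.5197, 0.1236, 0.125]
tcp_rot: [[0.913, 0.407, -0.001], [0.407, -0.913, -0.0], [-0.001, -0.0, -1.0]]
force: [-0.2, 0.3, 0.4]
opening: 0.005
```

```bash
python3 b6.py b7
```

```text
33.9 [0.5197 0.1236 0.125 ] -65.95486671411716 0.004866550844426239 [-0.2  0.3  0.4]
```

View pics/b7_side.png

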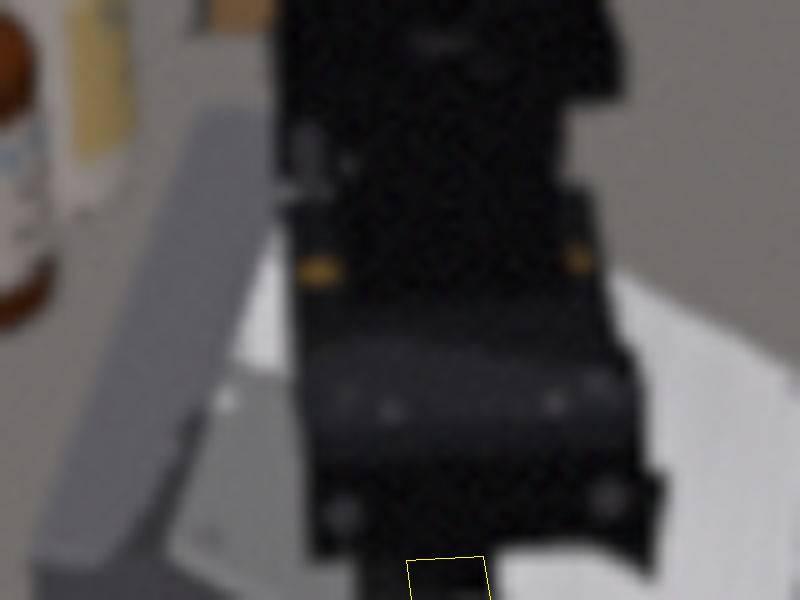

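Now press down in small steps, watching force.

Emit:
send_rows([
  [[0,0,-0.06,0,1],[0,0,-0.06,0,1],[0,0,-0.06,0,1],[0,0,0,0,1]],
])

```text
time_s: 34.4
position: [0.5199, 0.1234, 0.12]
tcp_rot: [[0.913, 0.407, 0.0], [0.407, -0.913, -0.0], [-0.0, 0.0, -1.0]]
force: [-0.6, 0.1, 1.0]
opening: 0.007
```

Emit:
send_rows([
  [[0,0,-0.06,0,1],[0,0,-0.06,0,1],[0,0,0,0,1]],
])

```text
time_s: 34.7
position: [0.5187, 0.1232, 0.1159]
tcp_rot: [[0.913, 0.408, -0.003], [0.408, -0.913, -0.001], [-0.003, -0.001, -1.0]]
force: [-2.2, -2.4, 2.8]
opening: 0.002
```

Emit:
send_rows([
  [[0,0,-0.06,0,1],[0,0,-0.04,0,1],[0,0,0,0,1]],
])

```text
time_s: 35.0
position: [0.5186, 0.123, 0.1144]
tcp_rot: [[0.913, 0.408, -0.003], [0.408, -0.913, -0.001], [-0.003, 0.0, -1.0]]
force: [-6.3, -4.2, 12.2]
opening: 0.004
```

```bash
python3 b6.py b8;python3 - <<'E'
from h import *
c=imaging.capture('side'); crop(c['img'],220,205,310,272,'pics/b8b.png')
E
```

```text
35.0 [0.5186 0.123  0.1144] -65.92755479754895 0.004427082297782367 [-6.3 -4.2 12.2]
```

View pics/b8b.png

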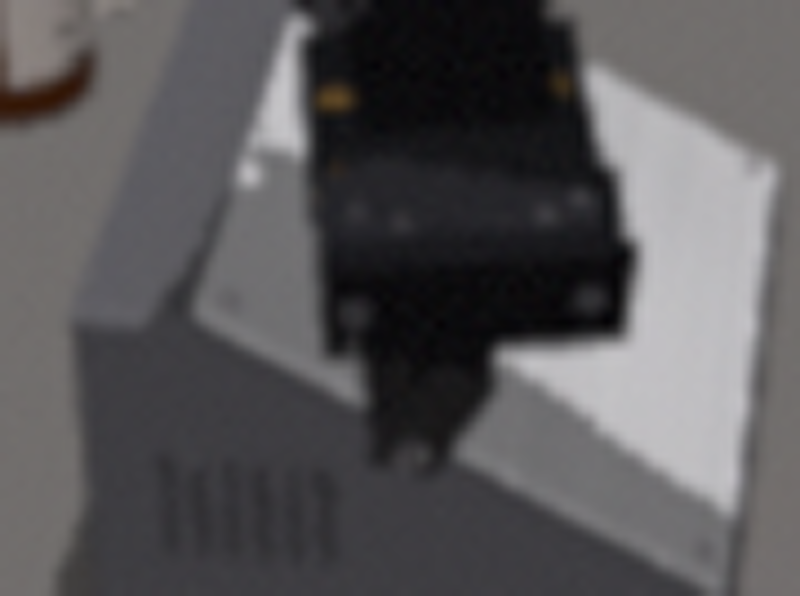

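Emit:
send_rows([
  [[0,0,0.1,0,1],[0,0,0.5,0,1],[0,0,0.9,0,1],[0,0,0.9,0,1],[0,0,0.9,0,1],[0,0,0.9,0,1],[0.5,0.9,0.5,0,1],[0.5,0.9,0,0,1],[0.5,0.9,0,0,1],[0.5,0.9,0,0,1],[0.5,0.9,0,0,1],[0,0,0,0,1]],
])

```text
time_s: 36.35
position: [0.5972, 0.2624, 0.2541]
tcp_rot: [[0.912, 0.41, 0.004], [0.41, -0.912, 0.003], [0.005, -0.001, -1.0]]
force: [-0.5, 0.4, -0.6]
opening: 0.003
```

Run:
```python
from h import *
s=bot.read_state(); print(s['time_s'],np.round(s['position'],4))
for nm in('side','top'):
    c=imaging.capture(nm); c['pose']=np.array(c['pose'])
    for t in('test_hook','finger_tab','thumb_tab'): print(nm,t,[(np.round(d['at'],4),round(d['conf'],2)) for d in mark_of(nm,t)])
    u,v=(235,205) if nm=='side' else(215,170); k=10
    im0=cv2.resize(c['img'][v:v+55,u:u+40],None,fx=k,fy=k,interpolation=cv2.INTER_CUBIC)
    e2=np.array([-.208,.978,0]); e1=np.array([.978,.208,0]); n=-.5*e1+np.array([0,0,.866]); up=.866*e1+np.array([0,0,.5]); F=np.array([.571,.0575,.0975])
    im=im0.copy(); yaw=np.radians(12); r=0
    bx=-(np.cos(yaw)*e2-np.sin(yaw)*up); zz=n; yy=np.cross(zz,bx); o=F-bx*.0815
    q=lambda l:[o+bx*x/1e3+yy*y/1e3+zz*z/1e3 for x,y,z in l]
    for l in [[(-12,9,14),(46,9,14),(46,-9,14),(-12,-9,14),(-12,9,14)],[(28,11,14),(28,11,42),(28,-11,42),(28,-11,14)],[(-23,10,2),(-23,10,42),(-23,-10,42),(-23,-10,2),(-23,10,2)],[(85,8,7),(85,-9.5,7)]]:
        cv2.polylines(im,[((proj(c,q(l))-[u,v]+.5)*k).astype(np.int32)],False,(0,255,255),1)
    cv2.imwrite(f'pics/b9_{nm}.png',np.hstack([im0,im]))
```

```text
36.35 [0.5972 0.2624 0.2541]
side test_hook [(array([0.5362, 0.1291, 0.0881]), 0.62)]
side finger_tab [(array([0.5335, 0.1018, 0.1152]), 0.9)]
side thumb_tab [(array([0.5127, 0.1497, 0.1053]), 0.42)]
top test_hook [(array([0.5315, 0.1314, 0.0863]), 0.45)]
top finger_tab [(array([0.5343, 0.109 , 0.1145]), 0.47)]
top thumb_tab [(array([0.5114, 0.1496, 0.1046]), 0.53)]
```

View pics/b9_side.png

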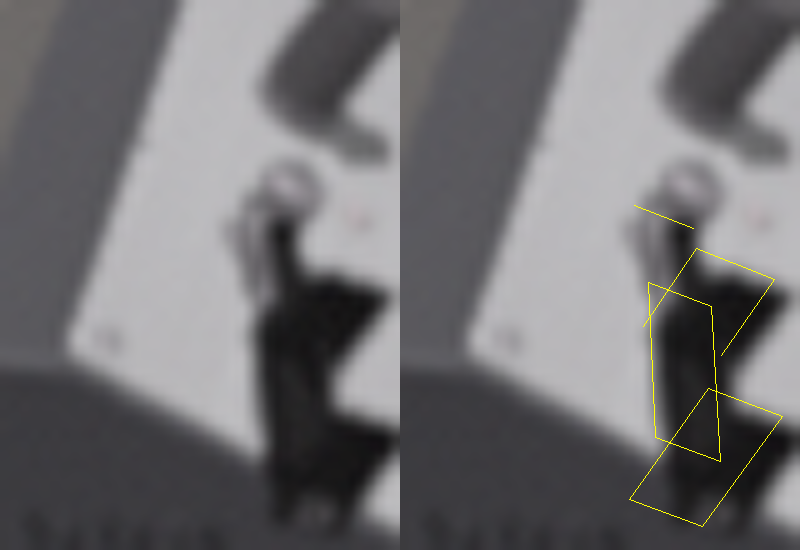

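View pics/b9_top.png

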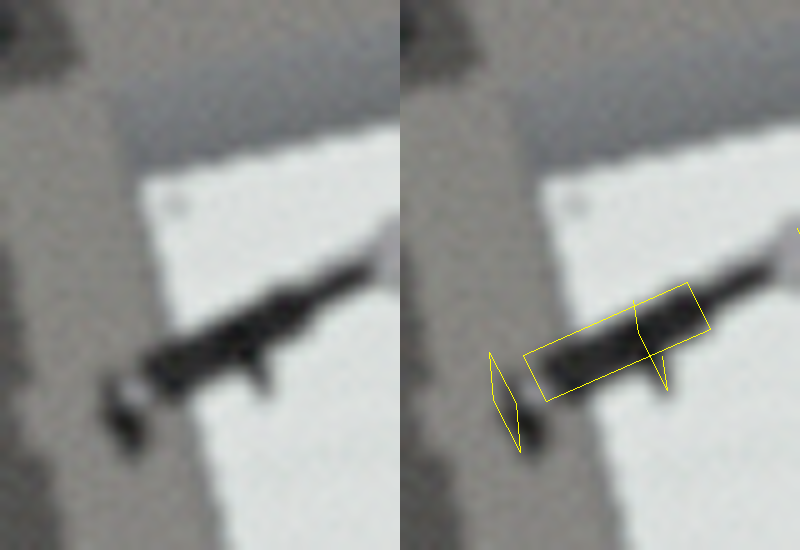

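Emit:
send_rows([
  [[0.3,0.5,0.5,0,0],[0.3,0.5,0.5,0,0],[0,0,0,0,0],[0,0,0,0,0],[0,0,0,0,0],[0,0,0,0,0],[0,0,0,0,0],[0,0,0,0,0],[0,0,0,0,0],[0,0,0,0,0]],
])

```text
time_s: 37.75
position: [0.6129, 0.2885, 0.2843]
tcp_rot: [[0.913, 0.407, -0.0], [0.407, -0.913, -0.0], [-0.0, -0.0, -1.0]]
force: [0.1, 0.0, 0.3]
opening: 0.5
```

Run:
```python
from h import *
s=bot.read_state(); print(s['time_s'],np.round(s['position'],4))
ims=[]
for nm in('side','top'):
    c=imaging.capture(nm); c['pose']=np.array(c['pose'])
    for t in('test_hook','finger_tab','thumb_tab','sleeve','vial_green','tally_counter'): print(nm,t,[(np.round(d['at'],4),round(d['conf'],2)) for d in mark_of(nm,t)])
    cv2.imwrite(f'pics/z_{nm}.png',c['img'])
    u,v=(235,205) if nm=='side' else(215,170); k=10
    im0=cv2.resize(c['img'][v:v+55,u:u+40],None,fx=k,fy=k,interpolation=cv2.INTER_CUBIC)
    e2=np.array([-.208,.978,0]); e1=np.array([.978,.208,0]); n=-.5*e1+np.array([0,0,.866]); up=.866*e1+np.array([0,0,.5]); F=np.array([.571,.0575,.0975])
    im=im0.copy(); yaw=np.radians(16)
    bx=-(np.cos(yaw)*e2-np.sin(yaw)*up); zz=n; yy=np.cross(zz,bx); o=F-bx*.0815
    q=lambda l:[o+bx*x/1e3+yy*y/1e3+zz*z/1e3 for x,y,z in l]
    for l in [[(-12,9,14),(46,9,14),(46,-9,14),(-12,-9,14),(-12,9,14)],[(28,11,14),(28,11,42),(28,-11,42),(28,-11,14)],[(-23,10,2),(-23,10,42),(-23,-10,42),(-23,-10,2),(-23,10,2)],[(85,8,7),(85,-9.5,7)]]:
        cv2.polylines(im,[((proj(c,q(l))-[u,v]+.5)*k).astype(np.int32)],False,(0,255,255),1)
    ims.append(im)
cv2.imwrite('pics/b10.png',np.hstack(ims))
```

```text
37.75 [0.6129 0.2885 0.2843]
side test_hook [(array([0.5367, 0.1334, 0.0841]), 0.81)]
side finger_tab []
side thumb_tab [(array([0.5086, 0.1476, 0.1049]), 0.5)]
side sleeve [(array([ 0.5815, -0.0081,  0.102 ]), 0.61), (array([0.5104, 0.4028, 0.0015]), 0.57), (array([ 0.427 ,  0.3888, -0.001 ]), 0.5)]
side vial_green [(array([6.447e-01, 2.515e-01, 5.000e-04]), 0.85), (array([0.5675, 0.0595, 0.0964]), 0.6)]
side tally_counter [(array([ 0.6448, -0.2668, -0.0015]), 0.64)]
top test_hook [(array([0.5279, 0.128 , 0.0861]), 0.53)]
top finger_tab [(array([0.5342, 0.105 , 0.1133]), 0.7)]
top thumb_tab [(array([0.5118, 0.1502, 0.1012]), 0.42)]
top sleeve [(array([ 0.5815, -0.0066,  0.1082]), 0.45)]
top vial_green [(array([ 0.6476,  0.253 , -0.0013]), 0.5)]
top tally_counter [(array([ 6.424e-01, -2.646e-01, -6.000e-04]), 0.52)]
```

View pics/b10.png

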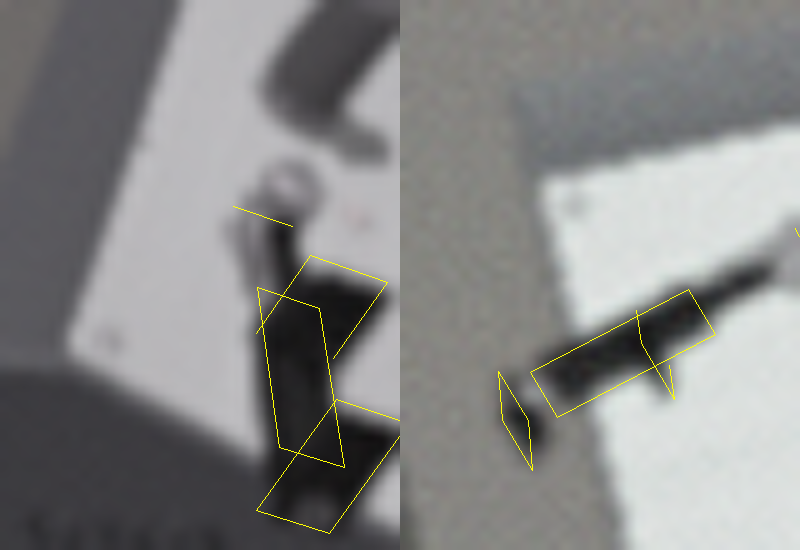

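View pics/z_side.png

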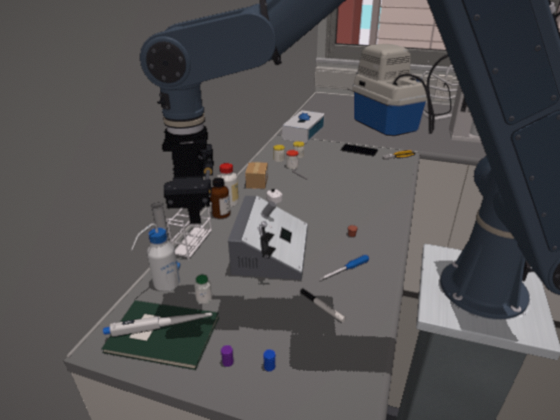

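```bash
python3 -c "
from h import *
print(bot.hand_in())"
```

```text
the job is handed in; nothing more can be done
None
```

I fitted the sleeve over the live stud first, then clamped the test hook on the test post's neck and left it lying flat on the panel. I handed the job in at about 38 s, with the gripper clear of everything.

- **Sleeve:** I lowered the grey sleeve upright over the stud's tip and let go. It tipped and slid down about 7 mm short of home. I pressed it with the closed fingers until it stopped at the height expected for fully home. In the side picture the nut is hidden behind it.
- **Hook:** I squeezed the tabs fully (43.7 mm apart), brought the hook onto the neck from uphill and released it. At first it stayed upright, about 30 degrees off the panel. A sideways nudge only turned it about 12 degrees around the post, so I pressed the barrel down until it lay flat.

Last checks:
- **Clamp:** The tabs measured about 51 mm apart, which matches about 7 mm of plunger travel with the neck held.
- **Lying flat:** A flat-lying hook drawn over both camera pictures fits to within 1–2 pixels, with the body angled about 16 degrees downhill and the thumb tab past the panel's left edge. The hook's own mark was less certain: the two cameras differ by about 10 mm.
- **Still for over a second:** The pictures showed no clear movement between the last two looks, 1.4 s apart.
- **Bystanders and stud:** The vial and tally counter had not moved beyond measuring error. By the measured path, the hook never came near the stud.

No check failed at the end. The bar itself was never detected behind the post's head, so its closing on the neck is inferred from the tab spacing.

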